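Lever a surface plate up and pack its front foot

TASK

The heavy surface plate leans, because only its two rear feet stand on packing pieces: press down the handle of the pry bar lying over the V-block until the plate's front edge is raised and the bar stays down, and slide the loose packing piece under the front foot so that the whole foot will stand on it. Then ease the bar up so that the plate comes down gently and stands level on its three packers, draw the bar out clear of the plate and lay it on the bench. Move the plate only with the bar, never push or lift it with the gripper, and leave the other tools and parts where they are.

Things in the scene. Friction and masses are not known exactly. Their poses are not given: they have to be found in the camera images.
- surface_plate: Heavy grey cast-iron plate, 5.5 kg: slab 220 (x) x 150 (y) x 24 mm, bright top. Origin: mid-plate, level with the undersides of its feet; z up. Slab underside 38 mm, top 63 mm above the feet. Feet 26 mm square: front (-25, -55 mm), rear (-92 and 92, 55 mm). Dark side handles to x +-133 mm. At the start it leans 0.11 rad down to its front (-y) edge: rear feet on packers, front foot on the bench.
- front_foot (a point): Centre of the underside of the plate's front foot (26 mm square, 20 mm in from the front edge). Its height over the bench is about 1 mm at the start, 12 mm once it stands on the packer, and about 24 mm when the bar is fully down. The plate may shift or turn a few mm while it is raised or let down.
- pry_bar: Loose steel heel bar, 0.9 kg. Origin: axis of its round heel (20 mm diameter, 30 mm wide, axis x), turning in the V-block's groove 30 mm over the bench. Handle along -y to 215 mm: to 95 mm bare steel 20 wide, 15 thick, then blue grip 26 wide, 20 thick; centre of mass about 95 mm along it. At the start the handle stands 34 degrees up and the toe reaches 26 mm under the plate's front edge.
- bar_grip (a point): On the middle line of the blue grip, 185 mm from the heel axis: the place to press, with some newtons. About 134 mm over the bench at the start; pressed down 40 degrees about the heel, until the handle's end meets the bench (5 degrees below level), it is 13 mm high, the front foot is raised 24 mm and the bar stays down by its own weight.
- bar_toe (a point): Axis of the smooth 9 mm steel roller at the tip of the bar's toe, 39 mm from the heel axis; the toe (30 mm wide) rises 42 degrees from the bar's +y. It lies 70 mm to the plate's +x side of the front foot. Once the packer is in, raising the handle 30 to 38 degrees about the heel lets the plate down and frees the toe; the bar can then be drawn out along its handle.
- v_block: Loose dark steel V-block that serves as fulcrum, 48 mm along x, 32 mm along y, 23 mm high, 0.45 kg, with a 4 mm deep groove along its x in the top in which the bar's heel sits. Origin: centre of its underside. At the start it stands parallel to the plate, the heel axis 12 mm outside the plate's front edge.
- packer: Loose flat bright packing piece, 50 (x) x 110 (y) x 12 mm, 0.45 kg, with a small dark dot 13 mm from its -y end. Origin: centre of its underside. It lies flat on the bench to the right, beyond the end of the bar's handle, turned up to 0.9 rad either way. It belongs under the front foot, pushed in along the bar's direction from the front; its end may stick out in front.
- rear_packer_l: Packing piece like the loose one (50 x 110 x 12 mm), lying along the plate, already under the rear foot at the plate's x -92 mm. Origin: centre of its underside.
- rear_packer_r: The same under the rear foot at the plate's x +92 mm.
- con_rod: Bystander: grey connecting rod, 172 mm long, lying on the bench. Origin: centre of its underside.
- grease_tin: Bystander: round yellow and white tin, 77 mm diameter, 52 mm high. Origin: centre of its underside.

How it is judged (in metres and radians):
On the way, in this order (a step that is already met when the one before it is completed fails the run):
1. the plate's front foot is raised more than 18 mm off the bench, carried by the pry bar (height (world z) of front_foot above 0.018 m and contact force between pry_bar and surface_plate above 5 N), for 0.2 s.
2. with the plate still carried on the bar, the packing piece lies flat under the raised front foot (x of front_foot in the frame of packer between -0.012 and 0.012 m and y of front_foot in the frame of packer between -0.042 and 0.042 m and height (world z) of front_foot above 0.0155 m and height (world z) of packer below 0.006 m and contact force between pry_bar and surface_plate above 5 N), for 0.2 s.
At the end, for the whole second after the job is handed in: Plate level (within 0.02 rad), at rest, its weight on all three packers; front foot wholly on the packer (centre within 12 mm across, 42 mm along); bar at rest, low (under 60 mm), not touching the plate, toe 10 mm or more outside its edge (30 mm at the sides) (x of front_foot in the frame of packer between -0.012 and 0.012 m and y of front_foot in the frame of packer between -0.042 and 0.042 m and angle between surface_plate's own z axis and vertical below 0.02 rad and contact force between packer and surface_plate above 5 N and contact force between each of rear_packer_l, rear_packer_r and surface_plate above 3 N and contact force between pry_bar and surface_plate below 0.2 N and (y of bar_toe in the frame of surface_plate below -0.085 m or y of bar_toe in the frame of surface_plate above 0.085 m or x of bar_toe in the frame of surface_plate below -0.14 m or x of bar_toe in the frame of surface_plate above 0.14 m) and height (world z) of each of bar_grip, pry_bar below 0.06 m and linear speed of pry_bar below 0.02 m/s and linear speed of surface_plate below 0.01 m/s).
It fails at once if the robot pushes or lifts the surface plate itself (over 3 N) (contact force between any of the fingers, the arm and surface_plate above 3 N).
It fails at once if the plate is dropped or jerked (faster than 0.15 m/s) (linear speed of surface_plate above 0.15 m/s).
It fails at once if the connecting rod or grease tin is moved more than 20 mm (distance of any of con_rod, grease_tin from where it was at the start of the episode above 0.02 m).
It also fails if it takes over 67 s, if anything falls off the work surface, if the arm or the gripper's body presses on something with over 40 N, if the wrist force passes 120 N, or if a joint passes its speed limit or range.

ROBOT

A 6-joint arm with a two-finger parallel gripper is mounted at the origin on a cart in front of the work surface, level with it; the furniture and walls round the work are solid. World frame = base frame: x ahead of the robot, y to its left, z up, the work surface at z = 0. Lengths are in mm, angles in rad, forces in N, time in s.
With the tool pointing down it reaches from about 350 to 975 mm from the base axis. Payload 7.1 kg.
Tool frame: the origin (TCP) lies between the finger pads; the fingertips stand 19 mm ahead of it and the grasp point (between the pads) is the TCP; y points along the fingers, z is the direction in which the jaws open and shut, and the axes are right-handed (so a half turn about y gives the same grasp; the last joint's range is limited). The gripper opens to 88 mm and grips with 3 to 60 N. Pads are 20 mm wide; open, the fingers measure 115 mm over their backs; the gripper's body (75 mm by 178 mm) begins 61 mm behind the grasp point.
Start: joints at [-1.124, 0.423, 1.63, -0, 1.089, -0.019], TCP at [280.725, -558.389, 241.675] pointing down, gripper open.
Joint ranges: [-3, 3], [-0.9, 2.11], [0.09, 2.58], [-1.31, 4.45], [0.11, 2.69], [-2.54, 2.54]. Speed limits (rad/s): [2.39, 2.39, 3.01, 3.14, 3.14, 3.14].

INTERFACE

Orientations are given as a rotation vector (axis times angle).
In Python, from workcell import ctrl gives the robot as it stands.
- The arm moves only by the tool servo_tool, never from a script. Its argument "moves" is text: rows parted by semicolons, each of 6 numbers parted by spaces: the shift along the world's x, y, z in m, then the turn, a rotation vector about the world's x, y, z in degrees. A call has 1 to 8 rows; each row is the pose to reach, as a shift and turn from the pose commanded when the call began; what a row does not reach only later rows make up. A row lasts 1/8 s, in which the tool goes at most 62.5 mm and 10.7 degrees, less where a joint would pass 70% of its speed; a pose out of reach is approached as far as the arm can. A call with a gripper value outside its range is refused whole. "hand" is the closure in counts, from 0 (fully open) to 255 (shut), set as the call begins (left out, the last holds). The fingers move at their own pace and stop on an object; the grip force is fixed at half the most. Time passes only in rows, so rows that repeat a pose let the fingers close. It gives the time, the measured TCP pose, the force and the opening at its end, in the units of the state.
- ctrl.get_obs(): the state, without advancing time (a new reading comes with each control period).
- ctrl.get_image(name): name is "side" or "top" or "wrist"; returns a dict with "pixels" (400x640x3 uint8, red, green, blue), "depth" (400x640 float32, mm along the optical axis (not along the pixel's ray), 0 where there is no reading), "vertical_fov" (degrees; the focal length in pixels is half the picture's height over the tangent of half this angle, whatever the lens; pixels are square), "cx", "cy" (the principal point, pixels), "xyz" and "attitude" of the camera in the world; the wrist camera has in their place "T_tool_cam" (4x4, takes a point from camera to tool coordinates, whose origin is the TCP and whose axes are the tool frame's). Camera axes: x right, y up, looking along -z (the intrinsics and any distortion apply to the point x, -y, -z); pixel columns grow to the right and rows downward; lengths in mm; the calibration is good to about 2 mm. A picture is of the moment at which its call begins: read the wrist's pose just before it.
- ctrl.close_job(): hands the job in, once; it reports no verdict.
The state is a dict: "t": time; "qpos": joint angles; "qvel": joint speeds; "joint_torque": joint torques, N m; "ee_pos": TCP position; "orientation": TCP orientation; "ft_force": force on the tool from outside, world axes, zero at the start; "moment": the same for the moment, N m; "width": finger opening in mm.
Only numpy, scipy, OpenCV 4.12 (cv2) and the standard library are available. Lean on these libraries where they do the work, as an engineer would, in place of code of your own. Each camera call takes 0.05 s, during which the arm holds its last target.

## Working session

There is one attempt and no reset: what is moved stays moved. The work goes in short steps, Python scripts to look and compute and a tool call to move; the robot and the scene stay as the last step left them, time stands still between calls to the robot, and variables do not carry over. Pictures are saved under pics/ and viewed, and the job is handed in when it is done.

Besides the shell and the picture viewer there is one more tool, called after ">>>" in YAML: its name, and indented under it one key for each argument. servo_tool: Moves the arm, as the interface text tells. Its arguments: {"type":"object","properties":{"moves":{"type":"string"},"hand":{"type":"number"}},"required":["moves"]}

```bash
ls; mkdir -p pics; cat > h.py <<'E'
import numpy as np, cv2
from workcell import ctrl
def save(n,f):
    im=ctrl.get_image(n); cv2.imwrite('pics/'+f,im['pixels'][:,:,::-1]); np.save('/tmp/'+f+'.npy',im,allow_pickle=True); return im
E
python3 - <<'E'
from h import *
o=ctrl.get_obs(); print(o)
for n in ['side','top','wrist']:
    im=save(n,n+'0.png'); print(n,{k:v for k,v in im.items() if k not in('pixels','depth')})
E
```

```text
pics
{'t': 0.0, 'qpos': array([-1.12397602e+00,  4.23812293e-01,  1.63067360e+00, -2.87591116e-06,
        1.08860486e+00, -1.89989342e-02]), 'qvel': array([ 0.00130812, -0.00119132, -0.00027164,  0.00040589,  0.00062423,
        0.00027838]), 'joint_torque': array([ 4.26932238e-04, -5.44622648e+01, -2.73661888e+01,  6.42773858e-02,
        2.27955810e-02, -1.04714977e-04]), 'ee_pos': array([ 280.51991921, -557.92797416,  240.9259471 ]), 'orientation': array([-0.46581185,  1.96378015, -1.96082881]), 'ft_force': array([ 0.50654832,  0.45740931, -0.48606632]), 'moment': array([-0.06108885,  0.01476824, -0.02427749]), 'width': 87.94763983011913}
side {'vertical_fov': 56.96182821384586, 'cx': 321.19835308681655, 'cy': 193.8095460329056, 'xyz': array([ 347.84033248, 1166.98164907,  692.26454726]), 'attitude': array([ 0.11317868, -1.51320885, -2.59214971])}
top {'vertical_fov': 56.47863989361353, 'cx': 322.8298347953148, 'cy': 197.62645797756633, 'xyz': array([ 444.84691903,  144.31691661, 1017.91362128]), 'attitude': array([ 0.03242164, -0.04872023, -1.57344466])}
wrist {'vertical_fov': 70.02738669577019, 'cx': 323.6913978586175, 'cy': 200.2811469790088, 'T_tool_cam': array([[ 8.26429207e-04, -9.68725732e-01, -2.48132572e-01,
        -6.81182125e+01],
       [-2.74921010e-05,  2.48132634e-01, -9.68726068e-01,
        -1.43068956e+02],
       [ 9.99999658e-01,  8.07405202e-04,  1.78431751e-04,
         1.28985543e+00],
       [ 0.00000000e+00,  0.00000000e+00,  0.00000000e+00,
         1.00000000e+00]])}
```

View pics/side0.png

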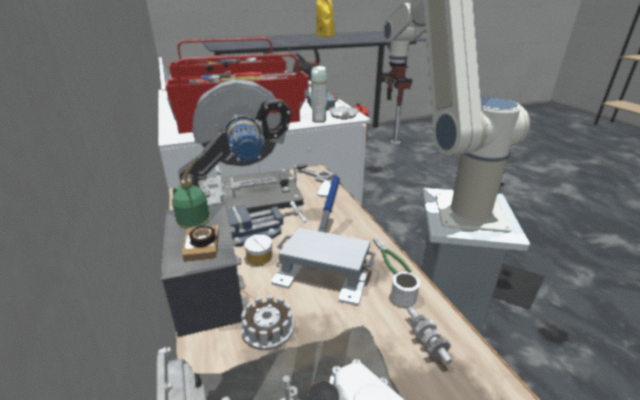

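View pics/top0.png

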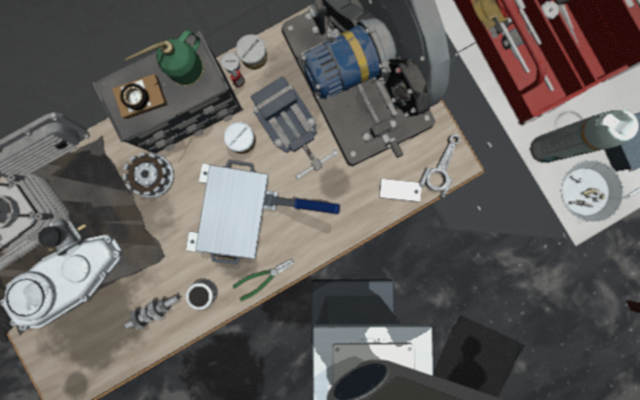

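View pics/wrist0.png

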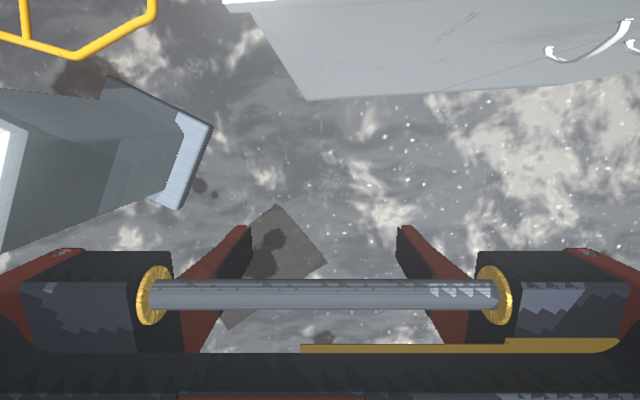

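Top view: the plate is at about (232,212), the bar's blue grip at (315,206), its bare steel from (272,199), the packer at (400,189), and the con rod right beside it at (440,170). Next I'll measure them.

```bash
cat >> h.py <<'E'
from scipy.spatial.transform import Rotation as R
def cloud(im,T=None):
    d=im['depth'];h,w=d.shape;f=h/2/np.tan(np.radians(im['vertical_fov'])/2)
    u,v=np.meshgrid(np.arange(w),np.arange(h))
    p=np.stack([(u-im['cx'])/f*d,-(v-im['cy'])/f*d,-d],-1)
    if T is None: return p@R.from_rotvec(im['attitude']).as_matrix().T+im['xyz']
    return p@T[:3,:3].T+T[:3,3]
def wristT(o,im):
    T=np.eye(4);T[:3,:3]=R.from_rotvec(o['orientation']).as_matrix();T[:3,3]=o['ee_pos'];return T@im['T_tool_cam']
def load(f): return np.load('/tmp/'+f+'.npy',allow_pickle=True).item()
def rect(P,px,lab):
    r=cv2.minAreaRect(P[:,:2].astype(np.float32)); print(lab,len(P),'rect',np.round(r[0],1),np.round(r[1],1),round(r[2],1),'corners',np.round(cv2.boxPoints(r),0).tolist(),'zmed',np.round(np.median(P[:,2]),1))
    return r
E
python3 - <<'E'
from h import *
im=load('top0.png');P=cloud(im);px=im['pixels'].astype(int)
cv2.imwrite('pics/topz.png',cv2.resize(px[130:300,170:490].astype(np.uint8)[:,:,::-1],None,fx=2.5,fy=2.5,interpolation=cv2.INTER_CUBIC))
for c in [(360,240),(350,150),(300,240),(190,300),(420,205)]: print(c,P[c[1],c[0]].round(1))
hsv=cv2.cvtColor(im['pixels'],cv2.COLOR_RGB2HSV)
Z=P[:,:,2]
# packer
m=np.zeros(Z.shape,bool);m[170:210,370:430]=1
mp=m&(Z>7)&(Z<20); 
n,l,s,c=cv2.connectedComponentsWithStats(mp.astype(np.uint8)); print(s,c)
k=l[189,400]; rect(P[l==k],None,'packer')
# grip blue
mb=(hsv[:,:,0]>100)&(hsv[:,:,0]<130)&(hsv[:,:,1]>120)
mb[:, :265]=0;mb[:180]=0;mb[235:]=0;mb[:,360:]=0
rect(P[mb],None,'grip')
# plate
m=np.zeros(Z.shape,bool);m[155:265,185:275]=1
mp=m&(Z>45)&(Z<95)
n,l,s,c=cv2.connectedComponentsWithStats(mp.astype(np.uint8));k=l[212,232];Q=P[l==k];rect(Q,None,'plate')
A=np.c_[Q[:,:2],np.ones(len(Q))];co=np.linalg.lstsq(A,Q[:,2],rcond=None)[0];print(co,np.std(A@co-Q[:,2]))
E
```

```text
(360, 240) [381.7  33.1   2.6]
(350, 150) [622.3  61.3  35.7]
(300, 240) [382.1 196.2  -1.6]
(190, 300) [234.8 473.   55.2]
(420, 205) [ 476.5 -133.    -1.1]
[[     0      0    640    400 255161]
 [   379    170     51     31    837]
 [   429    181      1      1      1]
 [   375    207      1      1      1]] [[319.22605335 199.53656319]
 [402.81600956 188.36678614]
 [429.         181.        ]
 [375.         207.        ]]
packer 837 rect [529.1 -87. ] [ 81.1 137.6] 1.6 corners [[487.0, -19.0], [490.0, -157.0], [572.0, -155.0], [568.0, -17.0]] zmed 12.5
grip 377 rect [464.4 153.2] [107.1  36. ] 81.2 corners [[438.0, 103.0], [474.0, 98.0], [490.0, 203.0], [455.0, 209.0]] zmed 128.2
plate 5463 rect [459.7 366.8] [149.6 264.4] 81.4 corners [[318.0, 312.0], [579.0, 273.0], [602.0, 421.0], [340.0, 460.0]] zmed 69.8
[1.75241638e-02 1.09843413e-01 2.13894460e+01] 2.7399311722883297
```

View pics/topz.png

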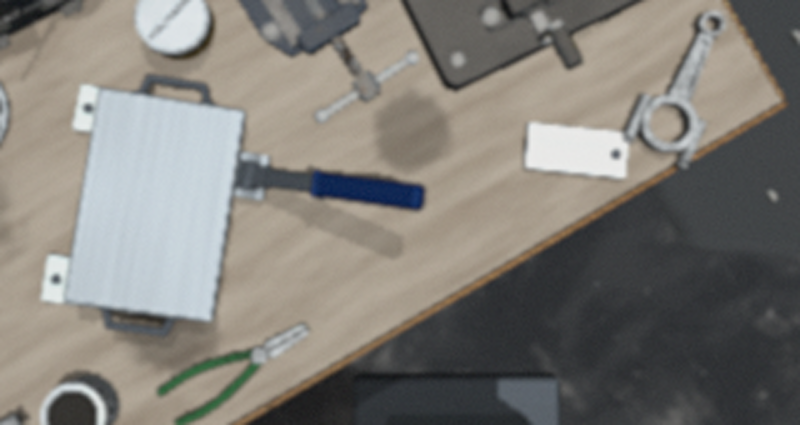

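```bash
python3 - <<'E'
from h import *
o=ctrl.get_obs(); print(R.from_rotvec(o['orientation']).as_matrix().round(3))
im=load('top0.png');P=cloud(im)
hsv=cv2.cvtColor(im['pixels'],cv2.COLOR_RGB2HSV);Z=P[:,:,2]
m=(hsv[:,:,1]<40)&(hsv[:,:,2]>200);m[:170]=0;m[210:]=0;m[:,:370]=0;m[:,426:]=0
n,l,s,c=cv2.connectedComponentsWithStats(m.astype(np.uint8));k=l[189,400];print(s[k],c[k])
# project pixels to plane z=12
f=200/np.tan(np.radians(im['vertical_fov'])/2);Rm=R.from_rotvec(im['attitude']).as_matrix()
vv,uu=np.nonzero(l==k)
d=np.stack([(uu-im['cx'])/f,-(vv-im['cy'])/f,-np.ones(len(uu))],-1)@Rm.T
Q=im['xyz']+d*((12-im['xyz'][2])/d[:,2])[:,None]
rect(Q,None,'packer')
E
```

```text
[[-0.893 -0.001  0.449]
 [-0.449  0.001 -0.893]
 [-0.    -1.    -0.001]]
[380 179  41  22 676] [399.93047337 189.64349112]
packer 676 rect [518.2 -77.5] [109.4  48.5] 83.9 corners [[488.0, -129.0], [537.0, -134.0], [548.0, -26.0], [500.0, -21.0]] zmed 12.0
```

Packer: about (518,-77), long axis around -6°, so nearly parallel to the plate (-8.5°). Next I'll move to a viewing pose over the bar.

>>> servo_tool:
  moves: "0.015 0.05 0.03 0 0 8; 0.03 0.10 0.06 0 0 16; 0.045 0.155 0.08 0 0 24; 0.06 0.21 0.10 0 0 32; 0.08 0.265 0.11 0 0 40; 0.10 0.32 0.11 0 0 48; 0.115 0.375 0.11 0 0 55; 0.13 0.43 0.11 0 0 55"

```text
t: 1.15
ee_pos: [410.8, -126.6, 351.8]
orientation: [-1.137, 1.314, -1.315]
ft_force: [1.2, -0.9, -0.4]
width: 87.5
```

>>> servo_tool:
  moves: "0.01 0.055 0 0 0 0; 0.02 0.11 0 0 0 0; 0.03 0.165 0 0 0 0; 0.04 0.22 0 0 0 0; 0.04 0.23 0 0 0 0; 0.04 0.23 0 0 0 0"

```text
t: 1.9
ee_pos: [450.3, 101.8, 351.4]
orientation: [-1.139, 1.314, -1.314]
ft_force: [-0.4, -0.5, -0.1]
width: 87.6
```

```bash
python3 - <<'E'
from h import *
o=ctrl.get_obs(); print(o['t'],o['ee_pos'],R.from_rotvec(o['orientation']).as_matrix().round(3),o['qpos'])
im=save('wrist','w1.png');np.save('/tmp/w1T.npy',wristT(o,im))
E
```

```text
1.9 [450.33795288 101.77922886 351.35861011] [[-0.143 -0.001  0.99 ]
 [-0.99  -0.001 -0.143]
 [ 0.001 -1.    -0.001]] [ 1.96722040e-01  5.22587326e-02  1.85380777e+00 -3.82193049e-04
  1.23645577e+00  3.40200316e-01]
```

View pics/w1.png

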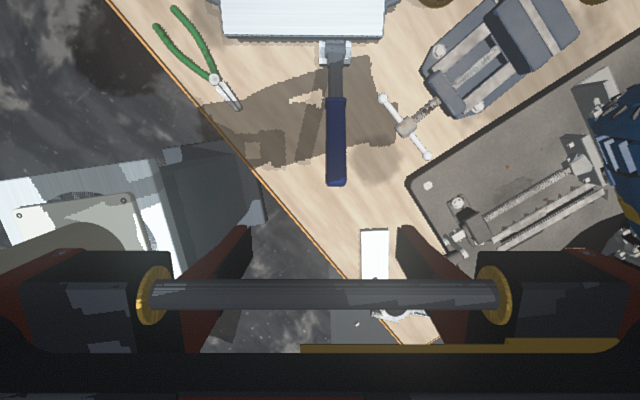

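The wrist view shows the plate's front edge at row ~38 (columns 222–383), the V-block around (335,52), the grip from (336,98) to (336,186), and the packer's near end at (375,230–280).

```bash
python3 - <<'E'
from h import *
im=load('w1.png');T=np.load('/tmp/w1T.npy');P=cloud(im,T)
hsv=cv2.cvtColor(im['pixels'],cv2.COLOR_RGB2HSV)
mb=(hsv[:,:,0]>105)&(hsv[:,:,0]<130)&(hsv[:,:,1]>120);mb[:80]=0;mb[195:]=0;mb[:,:315]=0;mb[:,355:]=0
for r in range(100,190,10):
    c=np.nonzero(mb[r])[0]; q=P[r,c]; print(r,c.min(),c.max(),q.mean(0).round(1))
Q=P[mb]; mu=Q.mean(0); u,s,v=np.linalg.svd(Q-mu); print(mu.round(1),v[0].round(3),v[2].round(3))
for r in range(66,98,6):
    print(r,P[r,336].round(1))
for r in (44,50,56,60): print('vb',r,[P[r,c].round(1).tolist() for c in range(312,360,4)])
print('bench',P[120,300],P[150,400],P[60,440])
for c in (225,260,300,380): print('edge',c,[P[r,c].round(1).tolist() for r in (20,30,34,36,38,40,42)])
mw=(hsv[:,:,1]<40)&(hsv[:,:,2]>200);mw[:225]=0;mw[285:]=0;mw[:,:355]=0;mw[:,395:]=0
rect(P[mw],None,'packerpart')
E
```

```text
Traceback (most recent call last):
ValueError: zero-size array to reduction operation minimum which has no identity
```

```bash
python3 - <<'E'
from h import *
np.set_printoptions(suppress=True,linewidth=200)
im=load('w1.png');T=np.load('/tmp/w1T.npy');P=cloud(im,T)
hsv=cv2.cvtColor(im['pixels'],cv2.COLOR_RGB2HSV)
print(hsv[140,336],hsv[250,375])
mb=(hsv[:,:,0]>100)&(hsv[:,:,0]<135)&(hsv[:,:,1]>130);mb[:80]=0;mb[195:]=0;mb[:,:315]=0;mb[:,355:]=0
for r in range(100,190,10):
    c=np.nonzero(mb[r])[0]; 
    if len(c): print(r,c.min(),c.max(),P[r,c].mean(0).round(1))
Q=P[mb&(P[:,:,2]>50)]; mu=Q.mean(0); u,s,v=np.linalg.svd(Q-mu); print(mu.round(1),v.round(3))
for r in range(66,98,6):
    print(r,P[r,336].round(1))
for r in (44,50,56,60): print('vb',r,[P[r,c].round(0).tolist() for c in range(312,360,4)])
print('bench',P[120,300],P[150,400],P[60,440])
for c in (225,260,300,380): print('edge',c,[P[r,c].round(0).tolist() for r in (20,30,34,36,38,40,42)])
mw=(hsv[:,:,1]<40)&(hsv[:,:,2]>200);mw[:225]=0;mw[285:]=0;mw[:,:355]=0;mw[:,395:]=0
rect(P[mw],None,'packerpart')
E
```

```text
[115  92  83] [ 90   2 253]
180 340 341 [472.3 103.5 155.1]
[468.4 102.6 155.1] [[-0.997  0.05  -0.05 ]
 [ 0.008 -0.621 -0.784]
 [ 0.071  0.782 -0.619]]
66 [490.4 247.7  56.3]
72 [488.9 238.9  62.8]
78 [487.5 230.2  69.5]
84 [486.1 221.7  75.2]
90 [484.8 213.5  80.5]
96 [483.4 205.4  85.6]
vb 44 [[461.0, 295.0, 0.0], [467.0, 294.0, -1.0], [473.0, 287.0, 24.0], [479.0, 286.0, 23.0], [484.0, 282.0, 36.0], [490.0, 281.0, 36.0], [496.0, 280.0, 38.0], [501.0, 279.0, 37.0], [507.0, 279.0, 36.0], [514.0, 281.0, 23.0], [523.0, 286.0, -1.0], [529.0, 285.0, 0.0]]
vb 50 [[460.0, 286.0, -0.0], [466.0, 286.0, -0.0], [472.0, 280.0, 20.0], [478.0, 279.0, 20.0], [483.0, 274.0, 39.0], [489.0, 273.0, 39.0], [494.0, 272.0, 40.0], [500.0, 271.0, 39.0], [506.0, 271.0, 38.0], [514.0, 273.0, 22.0], [522.0, 277.0, 1.0], [528.0, 276.0, 1.0]]
vb 56 [[459.0, 278.0, 1.0], [465.0, 277.0, 2.0], [471.0, 271.0, 22.0], [477.0, 270.0, 22.0], [482.0, 265.0, 42.0], [487.0, 264.0, 43.0], [493.0, 263.0, 43.0], [499.0, 263.0, 42.0], [505.0, 263.0, 36.0], [512.0, 265.0, 23.0], [521.0, 269.0, -0.0], [527.0, 268.0, 0.0]]
vb 
[... 483 characters left out ...]
0, 57.0], [328.0, 323.0, 0.0], [328.0, 319.0, 2.0], [327.0, 317.0, -1.0]]
edge 260 [[397.0, 317.0, 63.0], [394.0, 306.0, 63.0], [393.0, 301.0, 62.0], [392.0, 300.0, 60.0], [390.0, 301.0, 47.0], [382.0, 312.0, 1.0], [381.0, 309.0, -0.0]]
edge 300 [[450.0, 310.0, 63.0], [448.0, 298.0, 62.0], [447.0, 293.0, 62.0], [446.0, 292.0, 59.0], [446.0, 292.0, 50.0], [444.0, 303.0, -0.0], [443.0, 301.0, -1.0]]
edge 380 [[556.0, 294.0, 63.0], [555.0, 282.0, 63.0], [555.0, 278.0, 61.0], [554.0, 275.0, 62.0], [556.0, 275.0, 55.0], [567.0, 285.0, 0.0], [567.0, 282.0, 1.0]]
packerpart 1435 rect [516.   21.1] [ 82.9 302.9] 5.3 corners [[461.0, 168.0], [489.0, -134.0], [571.0, -126.0], [543.0, 176.0]] zmed 11.9
```

```bash
python3 - <<'E'
from h import *
np.set_printoptions(suppress=True,linewidth=200)
im=load('w1.png');T=np.load('/tmp/w1T.npy');P=cloud(im,T)
C=[]
for r in range(64,188,4):
    c=np.arange(312,362);z=P[r,c,2];m=z>45;cc=c[m]
    q=P[r,cc];mid=(q[0]+q[-1])/2; C.append(np.r_[mid[:2],np.median(q[:,2])]);
    if r%8==0:print(r,cc[0],cc[-1],C[-1].round(1),'w',np.linalg.norm(q[0,:2]-q[-1,:2]).round(1))
C=np.array(C);
for nm,S in(('steel',C[:7]),('grip',C[11:-2])):
    mu=S.mean(0);v=np.linalg.svd(S-mu)[2][0];v=v*np.sign(v[2]);print(nm,mu.round(1),v.round(3),'yaw',np.degrees(np.arctan2(v[0],v[1])).round(2),'elev',np.degrees(np.arcsin(v[2])))
print('end',P[180:190,336].round(0).tolist())
# packer in wrist
m=(P[:,:,2]>7)&(P[:,:,2]<17);m[:222]=0;m[282:]=0;m[:,:350]=0;m[:,396:]=0
px=im['pixels'].astype(int);m&=(px.min(2)>200)
n,l,s,c=cv2.connectedComponentsWithStats(m.astype(np.uint8));k=l[250,375];print(s[k]);rect(P[l==k],None,'p')
for r in (235,245,255,265,275):
    cc=np.nonzero(l[r]==k)[0];print(r,P[r,cc[0]].round(1),P[r,cc[-1]].round(1))
E
```

```text
64 327 355 [469.6 210.7  54.4] w 87.1
72 328 341 [487.1 239.8  62.1] w 18.3
80 328 341 [485.1 228.1  69.7] w 18.0
88 328 342 [484.2 217.   77.2] w 19.5
96 328 342 [482.4 206.1  84.6] w 19.1
104 325 345 [480.8 195.4  94.6] w 27.3
112 321 344 [475.7 175.5 102.1] w 33.2
120 326 344 [477.1 174.3 108.5] w 23.6
128 326 345 [476.2 164.2 115. ] w 24.9
136 326 345 [474.6 154.3 122. ] w 24.6
144 326 345 [473.  144.7 127.9] w 24.3
152 326 345 [471.5 135.3 134.4] w 23.9
160 325 345 [469.3 125.5 140.5] w 25.0
168 325 345 [467.8 117.1 147. ] w 24.6
176 325 346 [467.1 107.8 152.9] w 25.8
184 326 344 [465.1  98.4 152.2] w 22.1
steel [483.6 228.3  65.9] [-0.367 -0.922  0.128] yaw -158.3 elev 7.326473517550799
grip [472.9 148.  126.3] [-0.122 -0.808  0.576] yaw -171.42 elev 35.17684012966713
end [[467.0, 105.0, 157.0], [467.0, 103.0, 155.0], [467.0, 102.0, 156.0], [466.0, 100.0, 153.0], [466.0, 99.0, 153.0], [466.0, 97.0, 151.0], [466.0, 96.0, 148.0], [468.0, 63.0, -0.0], [468.0, 61.0, 1.0], [467.0, 60.0, 2.0]]
[ 361  231   28   48 1262]
p 1262 rect [520.6 -71.6] [96.3 49.7] 83.3 corners [[490.0, -117.0], [540.0, -122.0], [551.0, -27.0], [501.0, -21.0]] zmed 12.0
235 [500.7 -29.1  10.8] [548.5 -34.9  13.8]
245 [498.5 -48.1  11.6] [547.4 -55.8  10.2]
255 [498.2 -68.2  11.3] [543.6 -74.5  11.9]
265 [495.8 -87.4  12.9] [541.6 -94.1  12.9]
275 [ 493.6 -108.4   11.9] [ 539.8 -114.6   12.6]
```

Heel ≈ (492,273,30), outward direction ≈ (-0.150,-0.989), handle at about 34–35°. I'll close the fingers and go just above the grip.

>>> servo_tool:
  moves: "0.007 0.012 -0.04 0 0 0; 0.014 0.024 -0.08 0 0 0; 0.021 0.035 -0.12 0 0 0; 0.021 0.035 -0.15 0 0 0; 0.021 0.035 -0.165 0 0 0; 0.021 0.035 -0.176 0 0 0; 0.021 0.035 -0.176 0 0 0; 0.021 0.035 -0.176 0 0 0"
  hand: 255

```text
t: 2.95
ee_pos: [472.4, 136.6, 176.6]
orientation: [-1.135, 1.314, -1.316]
ft_force: [-0.2, 0.2, 1.0]
width: 10.9
```

```bash
python3 - <<'E'
from h import *
o=ctrl.get_obs(); print(o['t'],o['ee_pos'],o['width'])
im=save('wrist','w2.png');save('side','s2.png')
E
```

```text
2.95 [472.37714533 136.60866777 176.59584504] 10.86434136041193
```

View pics/w2.png

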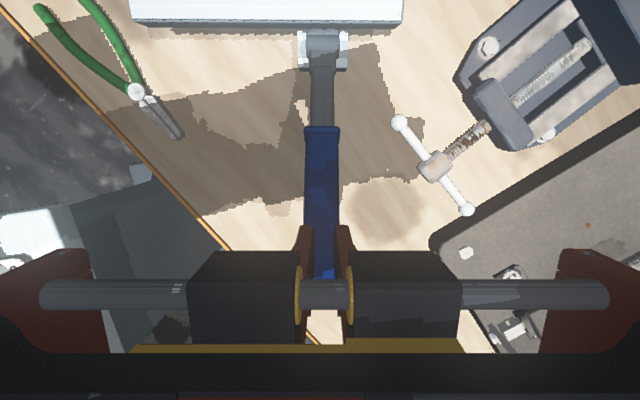

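The closed fingers are centred on the blue grip (fingers' middle at column ~326, bar at ~323). Pressing down along the arc.

>>> servo_tool:
  moves: "-0.001 0 -0.010 0 0 0; -0.001 0 -0.017 0 0 0; -0.002 -0.007 -0.026 0 0 0; -0.003 -0.015 -0.040 0 0 0; -0.0045 -0.022 -0.055 0 0 0; -0.005 -0.028 -0.070 0 0 0; -0.005 -0.028 -0.070 0 0 0"

```text
t: 3.92
ee_pos: [465.3, 107.6, 104.0]
orientation: [-1.141, 1.318, -1.315]
ft_force: [-0.8, 0.3, 0.6]
width: 0.5
```

```bash
python3 - <<'E'
from h import *
o=ctrl.get_obs(); print(o['t'],o['ee_pos'],o['width'],o['ft_force'])
im=save('wrist','w3.png');save('side','s3.png')
E
```

```text
3.925 [465.29775392 107.62321374 104.02604144] 0.46131553542147075 [-0.8405624   0.29283588  0.56631272]
```

View pics/w3.png

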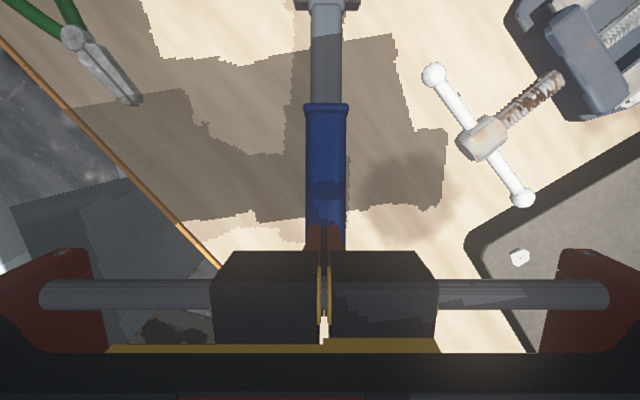

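```bash
python3 - <<'E'
from h import *
im=load('s3.png');cv2.imwrite('pics/s3z.png',cv2.resize(im['pixels'][150:310,230:400][:,:,::-1],None,fx=4,fy=3.7,interpolation=cv2.INTER_CUBIC))
im=load('w3.png');o=ctrl.get_obs();P=cloud(im,wristT(o,im))
for r in range(20,240,20): print(r,P[r,326 if r>200 else 320].round(1))
E
```

```text
20 [484.3 238.6  47.8]
40 [482.5 227.   49.3]
60 [480.7 214.6  54.3]
80 [479.  202.6  57.8]
100 [477.2 190.8  60.3]
120 [475.5 178.8  65.9]
140 [473.7 166.9  67.4]
160 [472.  155.   70.4]
180 [470.2 143.1  73.5]
200 [468.4 131.2  76.3]
220 [470.4 118.7  79.4]
```

View pics/s3z.png

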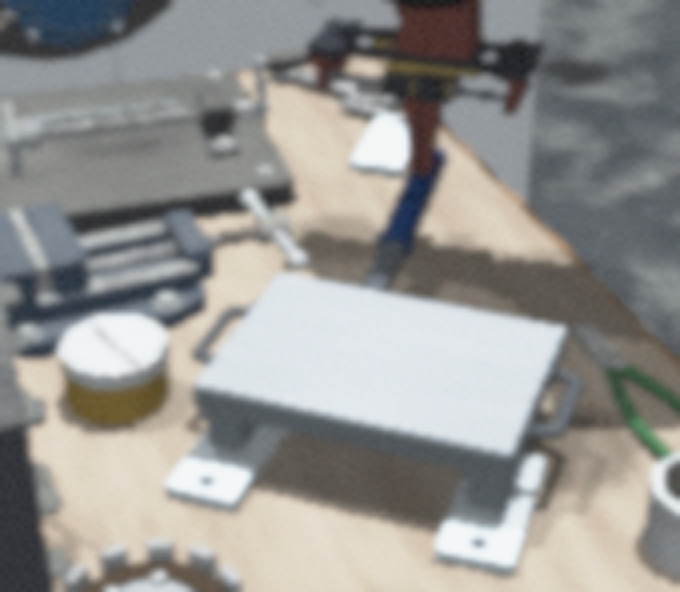

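Handle at 14.6° and following. Continuing.

>>> servo_tool:
  moves: "-0.001 -0.004 -0.0155 0 0 0; -0.001 -0.007 -0.0315 0 0 0; -0.0015 -0.0085 -0.044 0 0 0; -0.0015 -0.009 -0.053 0 0 0; -0.0015 -0.009 -0.058 0 0 0; -0.0015 -0.009 -0.060 0 0 0; -0.0015 -0.009 -0.060 0 0 0"

```text
t: 4.9
ee_pos: [465.2, 99.6, 45.7]
orientation: [-1.137, 1.315, -1.315]
ft_force: [-0.6, -0.1, 0.3]
width: 0.6
```

```bash
python3 - <<'E'
from h import *
o=ctrl.get_obs(); print(o['t'],o['ee_pos'],o['width'],o['ft_force'])
im=save('wrist','w4.png');P=cloud(im,wristT(o,im))
for r in range(20,240,20): print(r,P[r,326 if r>200 else 320].round(1))
E
```

```text
4.9 [465.2259441   99.63632935  45.67220307] 0.6082279265642928 [-0.62576379 -0.08776723  0.3053181 ]
20 [481.5 215.6  33.2]
40 [480.2 207.3  31.8]
60 [478.9 198.6  30.7]
80 [477.5 189.3  30.3]
100 [476.  179.4  33.2]
120 [474.6 169.6  31.2]
140 [473.  159.3  30.1]
160 [471.3 148.4  28.7]
180 [469.7 137.3  29.4]
200 [467.8 125.1  26.7]
220 [469.6 112.6  27.3]
```

>>> servo_tool:
  moves: "0 0 -0.002 0 0 0; 0 0 -0.004 0 0 0; 0 0 -0.004 0 0 0"

```text
t: 5.32
ee_pos: [465.7, 99.7, 43.0]
orientation: [-1.136, 1.315, -1.316]
ft_force: [-3.4, -0.0, 18.7]
width: 0.7
```

The bar is bottomed (18.7 N on the bench stop). I'll lift off and check that it stays down.

>>> servo_tool:
  moves: "0 0 0.01 0 0 0; 0 0 0.04 0 0 0; 0 0 0.09 0 0 0; 0 0 0.15 0 0 0; 0 0 0.21 0 0 0; -0.005 0 0.265 0 0 0; -0.015 0 0.31 0 0 0; -0.015 0 0.31 0 0 0"
  hand: 60

```text
t: 6.32
ee_pos: [451.3, 99.9, 355.4]
orientation: [-1.13, 1.311, -1.317]
ft_force: [-0.3, 0.4, 0.0]
width: 67.1
```

```bash
python3 - <<'E'
from h import *
o=ctrl.get_obs(); print(o['t'],o['ee_pos'],o['width'],o['ft_force'])
im=save('wrist','w5.png');T=wristT(o,im);np.save('/tmp/w5T.npy',T);P=cloud(im,T)
E
```

```text
6.325 [451.34974851  99.90578209 355.44364601] 67.05764951955685 [-2.88329623e-01  4.14585063e-01  4.13870125e-04]
```

View pics/w5.png

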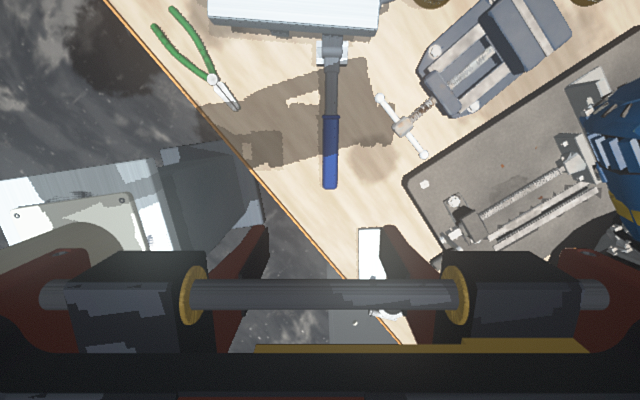

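The bar stays down (grip from (330,115) to (330,188)), and the plate's front edge is at row ~35, columns 208–380. I'll measure the plate and bar now.

```bash
python3 - <<'E'
from h import *
np.set_printoptions(suppress=True,linewidth=200)
im=load('w5.png');T=np.load('/tmp/w5T.npy');P=cloud(im,T);Z=P[:,:,2]
E=[]
for c in range(215,378,6):
    col=P[:60,c]; r=np.nonzero((col[:,2]>55))[0]
    # top surface front edge: last row with z>~75
    r=r[r<50]
    if len(r): 
        t=[k for k in r if col[k,2]>75]
        if t: E.append(col[t[-1]]); 
E=np.array(E);print(E[::4].round(1)); 
pf=np.polyfit(E[:,0],E[:,1],1);print('front edge slope',pf,np.degrees(np.arctan(pf[0])))
row=P[15];m=np.nonzero(row[:,2]>70)[0];print('row15 ends',m[0],m[-1],row[m[0]].round(1),row[m[-1]].round(1))
row=P[30];m=np.nonzero(row[:,2]>70)[0];print('row30 ends',m[0],m[-1],row[m[0]].round(1),row[m[-1]].round(1))
m=(Z>70);m[40:]=0;m[:,:205]=0;m[:,385:]=0
n,l,s,c=cv2.connectedComponentsWithStats(m.astype(np.uint8));k=l[15,300];Q=P[l==k];A=np.c_[Q[:,:2],np.ones(len(Q))];co=np.linalg.lstsq(A,Q[:,2],rcond=None)[0];print('plane',co)
C=[]
for r in range(70,186,8):
    c=np.arange(305,355);z=Z[r,c];cc=c[z>12];q=P[r,cc];mid=(q[0]+q[-1])/2;C.append(np.r_[mid[:2],np.median(q[:,2])]);print(r,C[-1].round(1))
E
```

```text
[[342.9 318.9  77. ]
 [373.1 312.8  75.2]
 [404.  306.   75.1]
 [460.8 165.9 498.7]
 [466.2 292.4  78.3]
 [497.3 286.   76.7]
 [460.8 165.9 498.7]]
front edge slope [ -0.25140046 400.12224105] -14.111739126825894
row15 ends 207 612 [337.5 324.6  86.7] [460.8 165.9 498.7]
row30 ends 293 570 [442.2 297.1  70.3] [804.8 241.8  80.3]
plane [ -0.19564774  -1.16512799 534.8031781 ]
70 [488.1 247.4  32.3]
78 [486.4 235.9  34.1]
86 [485.  225.   32.9]
94 [483.4 213.5  31.8]
102 [481.  202.1  31.2]
110 [479.4 190.4  29.4]
118 [477.6 178.3  32.3]
126 [476.1 166.2  29.6]
134 [461.6 160.8  28.8]
142 [471.8 141.4  26.8]
150 [471.1 146.4  25.7]
158 [467.4 115.3  24.8]
166 [465.6 101.9  22.9]
174 [463.6  88.2  21.5]
182 [461.8  74.2  20.2]
```

>>> servo_tool:
  moves: "0.016 -0.04 -0.01 0 0 0.5; 0.032 -0.08 -0.03 0 0 1; 0.048 -0.12 -0.05 0 0 1.5; 0.065 -0.155 -0.07 0 0 1.5; 0.065 -0.155 -0.07 0 0 1.5"
  hand: 40

```text
t: 7.0
ee_pos: [514.1, -57.1, 278.1]
orientation: [-1.153, 1.303, -1.295]
ft_force: [0.9, 0.8, 0.1]
width: 74.0
```

```bash
python3 - <<'E'
from h import *
o=ctrl.get_obs(); print(o['t'],o['ee_pos'],o['width'],o['ft_force'])
im=save('wrist','w6.png');T=wristT(o,im);np.save('/tmp/w6T.npy',T);t=save('top','t6.png')
cv2.imwrite('pics/t6z.png',cv2.resize(t['pixels'][130:290,170:370][:,:,::-1],None,fx=4,fy=3.7,interpolation=cv2.INTER_CUBIC))
E
```

```text
7.0 [514.10063393 -57.0757044  278.12036675] 73.99276129848042 [0.9305627  0.77929128 0.14068784]
```

View pics/w6.png

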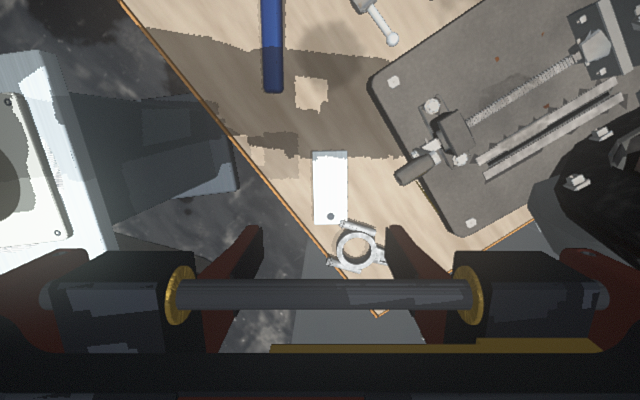

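View pics/t6z.png

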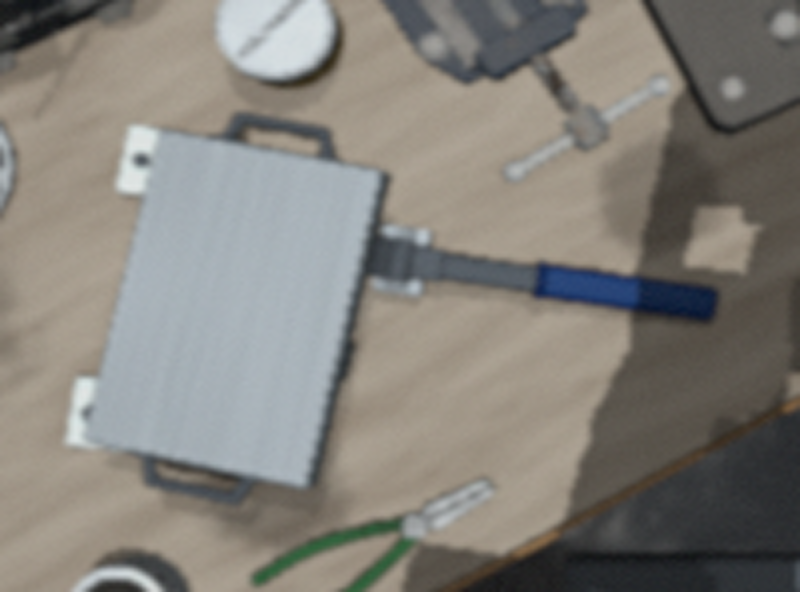

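The plate has turned a little while being raised (to about -12°). I'll measure its pose carefully now, and the packer too. In the wrist view the packer corners are at (313,151)–(347,151)–(347,223), and the con rod's big end is directly below it at (352,243).

```bash
cat >> h.py <<'E'
def plate_pose(im,box,zl=50,zh=110,seed=None):
    f=200/np.tan(np.radians(im['vertical_fov'])/2)
    P=cloud(im);Z=P[:,:,2];m=np.zeros(Z.shape,np.uint8);x0,x1,y0,y1=box
    m[y0:y1,x0:x1]=((Z>zl)&(Z<zh))[y0:y1,x0:x1]
    m=cv2.morphologyEx(m,cv2.MORPH_OPEN,np.ones((11,11),np.uint8))
    n,l,s,c=cv2.connectedComponentsWithStats(m);k=1+np.argmax(s[1:,4]);M=(l==k).astype(np.uint8)
    er=cv2.erode(M,np.ones((7,7)))>0;Q=P[er]
    for _ in range(3):
        A=np.c_[Q[:,:2],np.ones(len(Q))];co=np.linalg.lstsq(A,Q[:,2],rcond=None)[0];r=A@co-Q[:,2];Q=Q[abs(r)<2.5*r.std()]
    nrm=np.array([-co[0],-co[1],1]);nrm/=np.linalg.norm(nrm)
    Rm=R.from_rotvec(im['attitude']).as_matrix()
    vv,uu=np.nonzero(M);d=np.stack([(uu-im['cx'])/f,-(vv-im['cy'])/f,-np.ones(len(uu))],-1)@Rm.T
    p0=np.array([0,0,co[2]]);t=((p0-im['xyz'])@nrm)/(d@nrm);W=im['xyz']+d*t[:,None]
    # plane basis
    ex=np.cross(np.array([0,1.,0]),nrm);ex/=np.linalg.norm(ex);ey=np.cross(nrm,ex)
    q=np.c_[(W-p0)@ex,(W-p0)@ey];r=cv2.minAreaRect(q.astype(np.float32));
    b=cv2.boxPoints(r);B=p0+b[:,:1]*ex+b[:,1:]*ey
    c=p0+r[0][0]*ex+r[0][1]*ey
    # long side dir
    e1=B[1]-B[0];e2=B[2]-B[1];xl=e1 if np.linalg.norm(e1)>np.linalg.norm(e2) else e2
    xl=xl/np.linalg.norm(xl);xl*=np.sign(xl[0]);yl=np.cross(nrm,xl)
    print('size',np.round(r[1],1),'centre top',c.round(1),'yaw',np.degrees(np.arctan2(xl[1],xl[0])).round(2),'n',nrm.round(4),'B',B.round(1).tolist())
    O=c-63*nrm
    foot=O-25*xl-55*yl
    print('origin',O.round(1),'foot',foot.round(1),'toe x ref (45,-87)',(O+45*xl-87*yl).round(1),'edge mid',(c-75*yl).round(1))
    return O,xl,yl,nrm,foot
E
python3 - <<'E'
from h import *
np.set_printoptions(suppress=True,linewidth=200)
print('t0');plate_pose(load('top0.png'),(175,290,150,275))
print('t6');plate_pose(load('t6.png'),(175,290,150,275))
im=load('w6.png');T=np.load('/tmp/w6T.npy');P=cloud(im,T);px=im['pixels'].astype(int)
m=(P[:,:,2]>6)&(P[:,:,2]<18);m[:145]=0;m[228:]=0;m[:,:308]=0;m[:,352:]=0
n,l,s,c=cv2.connectedComponentsWithStats(m.astype(np.uint8));k=l[190,330];print(s[k])
r=rect(P[l==k],None,'pk')
for r in range(155,226,10):
    cc=np.nonzero(l[r]==k)[0];print(r,cc[0],cc[-1],P[r,cc[0]].round(1),P[r,cc[-1]].round(1))
print('ends',[P[r,330].round(1).tolist() for r in (148,150,152,154,220,222,224,226)])
# rod
for (u,v) in [(347,226),(345,222),(370,228),(355,224),(380,255),(330,262),(352,232),(375,232)]: print('rod',u,v,P[v,u].round(1))
E
```

```text
t0
size [149.6 221.5] centre top [458.9 365.9  70.2] yaw -8.71 n [-0.0176 -0.1072  0.9941] B [[338.1, 309.1, 61.9], [557.1, 275.6, 62.2], [579.6, 422.6, 78.4], [360.6, 456.2, 78.2]]
origin [460.  372.6   7.6] foot [427.  322.4   1.6] toe x ref (45,-87) [491.4 280.3  -1.8] edge mid [447.6 292.2  62. ]
t6
size [155.5 222.5] centre top [456.2 370.5  82.4] yaw -12.22 n [0.0211 0.1012 0.9946] B [[331.1, 318.5, 90.3], [548.5, 271.4, 90.5], [581.3, 422.5, 74.4], [363.9, 469.7, 74.2]]
origin [454.9 364.1  19.7] foot [418.8 316.   25.4] toe x ref (45,-87) [480.5 270.   28.7] edge mid [440.4 297.6  90.1]
[ 312  151   40   77 2542]
pk 2542 rect [522.4 -81.4] [115.6  56. ] 85.1 corners [[490.0, -137.0], [545.0, -141.0], [555.0, -26.0], [499.0, -21.0]] zmed 12.0
155 312 346 [500.9 -26.9  13. ] [548.9 -33.   11.6]
165 312 346 [498.9 -41.3  10.7] [547.4 -47.2  11.1]
175 313 346 [498.4 -55.9  10.7] [545.8 -61.2  13.3]
185 313 346 [496.6 -70.2  12.2] [544.4 -76.3  11.2]
195 313 346 [494.6 -85.2  11.9] [542.8 -90.9  12.6]
205 314 346 [ 493.9 -100.8   10.8] [ 541.2 -106.2   12.1]
215 314 346 [ 492.  -115.9   12. ] [ 539.7 -122.1   10.7]
225 339 351 [ 527.5 -135.4   14.3] [ 545.3 -137.    15.9]
ends [[527.5, -21.3, 0.0], [527.2, -24.2, -1.1], [526.7, -25.9, 12.2], [526.4, -28.8, 11.1], [514.9, -126.8, 11.5], [514.5, -130.0, 11.4], [514.1, -133.4, 10.7], [513.5, -140.3, 0.1]]
rod 347 226 [ 539.1 -137.3   17.3]
rod 345 222 [ 536.9 -131.5   14.9]
rod 370 228 [ 573.7 -146.9   11.3]
rod 355 224 [ 551.6 -137.1   13.1]
rod 380 255 [ 584.8 -190.9   16. ]
rod 330 262 [ 507.1 -191.4   19.8]
rod 352 232 [ 545.6 -147.2   18.5]
rod 375 232 [ 580.1 -152.5   15.8]
```

Packer: centre ≈ (520,-79.5), yaw ≈ -5.8°. Raised foot: ≈ (419,318.5), plate yaw -12°. The rod sits close to the packer's -y end, so I'll grip 30 mm off the packer's centre, clear of the rod.

>>> servo_tool:
  moves: "0.0025 -0.02 -0.05 0 0 1; 0.0025 -0.04 -0.10 0 0 1; 0.0025 -0.052 -0.15 0 0 1; 0.0025 -0.052 -0.19 0 0 1; 0.0025 -0.052 -0.22 0 0 1; 0.0025 -0.052 -0.24 0 0 1; 0.0025 -0.052 -0.248 0 0 1; 0.0025 -0.052 -0.248 0 0 1"

```text
t: 8.1
ee_pos: [517.7, -106.7, 33.8]
orientation: [-1.16, 1.283, -1.283]
ft_force: [0.3, -0.0, 0.8]
width: 73.8
```

```bash
python3 - <<'E'
from h import *
o=ctrl.get_obs(); print(o['t'],o['ee_pos'],o['width'],o['ft_force'])
im=save('wrist','w7.png')
E
```

```text
8.1 [ 517.67451872 -106.73989836   33.79348898] 73.7722985045674 [ 0.25635709 -0.02087958  0.82863775]
```

View pics/w7.png

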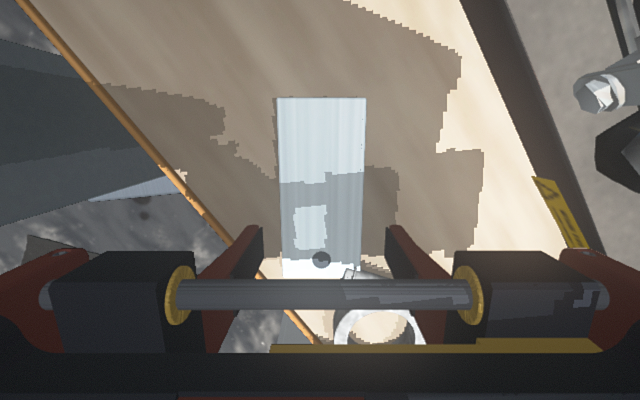

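The fingers straddle the packer (packer columns 278–365, fingers at 260/390), with the rod below and clear. Lowering and closing.

>>> servo_tool:
  moves: "-0.001 0 -0.006 0 0 0; -0.001 0 -0.0115 0 0 0; -0.001 0 -0.0115 0 0 0; -0.001 0 -0.0115 0 0 0"

```text
t: 8.65
ee_pos: [516.7, -107.4, 22.2]
orientation: [-1.159, 1.284, -1.284]
ft_force: [-0.6, 0.0, -0.7]
width: 73.9
```

>>> servo_tool:
  moves: "0 0 0 0 0 0; 0 0 0 0 0 0; 0 0 0 0 0 0; 0 0 0 0 0 0; 0 0 0 0 0 0; 0 0 0 0 0 0"
  hand: 255

```text
t: 9.4
ee_pos: [516.6, -107.4, 22.2]
orientation: [-1.16, 1.284, -1.283]
ft_force: [0.1, 0.1, 3.4]
width: 49.5
```

>>> servo_tool:
  moves: "0 0 0.03 0 0 0; -0.01 0.03 0.06 0 0 -1; -0.035 0.085 0.06 0 0 -2; -0.058 0.143 0.06 0 0 -3; -0.08 0.20 0.06 0 0 -4.2; -0.10 0.25 0.06 0 0 -4.2; -0.1185 0.285 0.06 0 0 -4.2; -0.1185 0.285 0.06 0 0 -4.2"

```text
t: 10.4
ee_pos: [396.6, 179.3, 81.8]
orientation: [-1.125, 1.334, -1.333]
ft_force: [-0.4, -0.0, -4.4]
width: 49.7
```

```bash
python3 - <<'E'
from h import *
o=ctrl.get_obs(); print(o['t'],o['ee_pos'],o['width'],o['ft_force'])
im=save('wrist','w8.png');T=wristT(o,im);np.save('/tmp/w8T.npy',T);t=save('top','t8.png');s=save('side','s8.png')
cv2.imwrite('pics/t8z.png',cv2.resize(t['pixels'][130:290,170:370][:,:,::-1],None,fx=4,fy=3.7,interpolation=cv2.INTER_CUBIC))
print(R.from_rotvec(o['orientation']).as_matrix().round(3))
E
```

```text
10.4 [396.58782009 179.29876561  81.83898038] 49.673087543354015 [-0.39671396 -0.00863319 -4.41791796]
[[-0.17  -0.001  0.986]
 [-0.986 -0.    -0.17 ]
 [ 0.001 -1.    -0.001]]
```

View pics/w8.png

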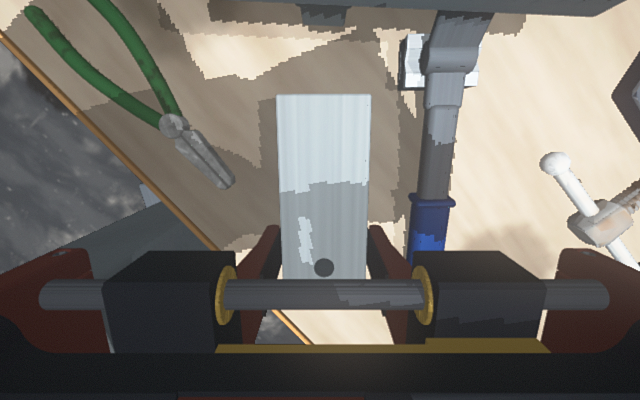

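View pics/t8z.png

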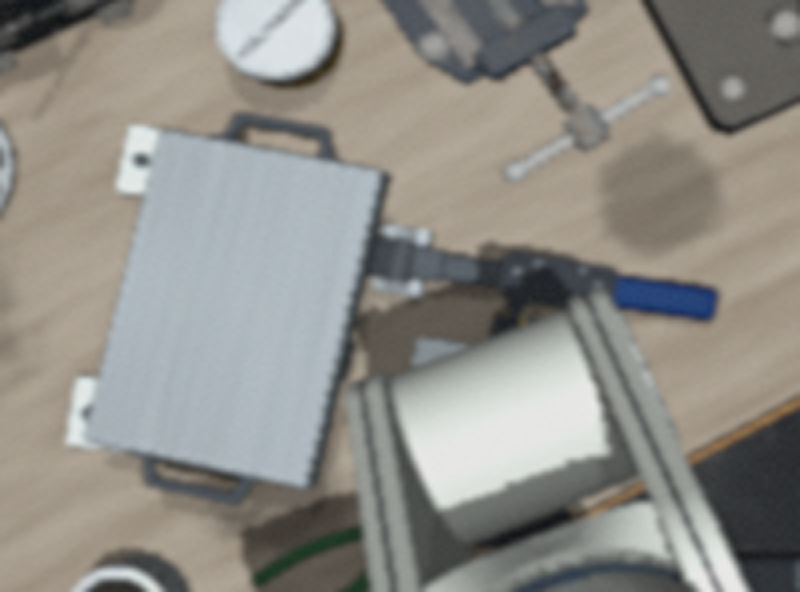

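The wrist view shows the front foot's face at (303–347, rows 5–25), nicely ahead of the packer (277–371). I'll check it with depth.

```bash
python3 - <<'E'
from h import *
np.set_printoptions(suppress=True,linewidth=220)
im=load('w8.png');T=np.load('/tmp/w8T.npy');P=cloud(im,T)
cv2.imwrite('pics/w8z.png',cv2.resize(im['pixels'][0:60,220:500][:,:,::-1],None,fx=2.8,fy=5,interpolation=cv2.INTER_CUBIC))
for r in (6,12,18,22,26,30): print(r,[(c,*P[r,c].round(0).astype(int).tolist()) for c in range(294,358,6)])
for r in (110,150): 
    cc=[c for c in range(255,400) if P[r,c,2]>50 and P[r,c,2]<100]; print('pk',r,cc[0],cc[-1],P[r,cc[0]].round(1),P[r,cc[-1]].round(1))
print('lead',[P[r,324].round(0).tolist() for r in (90,92,94,96,98)])
E
```

```text
6 [(294, 403, 328, 0), (300, 407, 308, 55), (306, 410, 306, 57), (312, 413, 306, 57), (318, 416, 305, 57), (324, 420, 305, 57), (330, 423, 304, 57), (336, 426, 303, 58), (342, 429, 303, 57), (348, 432, 303, 57), (354, 443, 321, 1)]
12 [(294, 402, 325, 1), (300, 406, 324, 0), (306, 410, 309, 43), (312, 413, 308, 43), (318, 416, 307, 45), (324, 420, 306, 45), (330, 423, 306, 45), (336, 426, 305, 45), (342, 430, 304, 46), (348, 439, 318, 1), (354, 443, 318, 0)]
18 [(294, 401, 321, 0), (300, 405, 320, 1), (306, 409, 308, 36), (312, 413, 307, 38), (318, 416, 306, 38), (324, 420, 306, 38), (330, 423, 305, 38), (336, 427, 304, 37), (342, 430, 304, 38), (348, 438, 315, 0), (354, 442, 314, 1)]
22 [(294, 401, 319, -1), (300, 405, 318, -1), (306, 409, 308, 31), (312, 413, 307, 31), (318, 416, 306, 32), (324, 420, 305, 32), (330, 423, 305, 32), (336, 427, 304, 33), (342, 430, 303, 33), (348, 438, 312, 0), (354, 442, 312, 0)]
26 [(294, 400, 317, -1), (300, 404, 316, -1), (306, 409, 315, 0), (312, 413, 315, -1), (318, 417, 313, 1), (324, 421, 313, 0), (330, 425, 312, 1), (336, 429, 311, 1), (342, 433, 311, 0), (348, 438, 310, 1), (354, 442, 309, -1)]
30 [(294, 400, 314, -1), (300, 404, 313, 1), (306, 408, 313, -1), (312, 412, 312, -1), (318, 416, 311, 1), (324, 421, 310, 0), (330, 425, 309, 1), (336, 429, 309, -2), (342, 433, 308, 0), (348, 437, 308, 0), (354, 441, 307, 0)]
pk 110 276 370 [386.1 257.8  69.7] [434.3 249.5  68.8]
pk 150 277 369 [382.  237.5  68.3] [431.  229.2  69.5]
lead [[414.0, 271.0, -1.0], [414.0, 270.0, -1.0], [412.0, 261.0, 68.0], [412.0, 260.0, 69.0], [412.0, 259.0, 69.0]]
```

View pics/w8z.png

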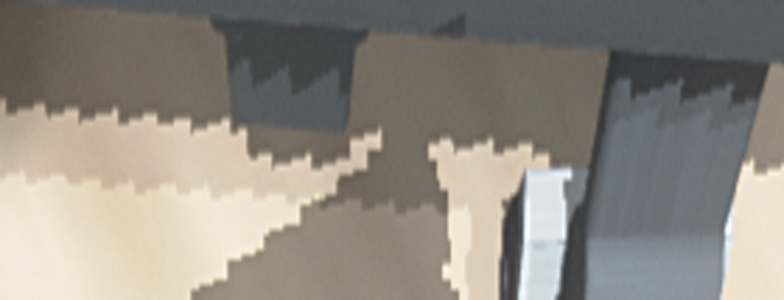

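The foot's front face is centred at (420,305.7), so the foot centre is ≈ (422.5,318.4), which is on the packer's centre line (x≈421.7 there). I'll lower and slide in, with a force check before the last stretch.

>>> servo_tool:
  moves: "0.001 0 -0.02 0 0 0; 0.001 0 -0.04 0 0 0; 0.001 0 -0.054 0 0 0; 0.001 0 -0.0585 0 0 0; 0.001 0 -0.0585 0 0 0; 0.004 0.015 -0.0585 0 0 0; 0.006 0.028 -0.0585 0 0 0; 0.006 0.028 -0.0585 0 0 0"

```text
t: 11.55
ee_pos: [405.1, 207.2, 24.1]
orientation: [-1.12, 1.335, -1.335]
ft_force: [-0.3, -0.2, -3.4]
width: 49.8
```

>>> servo_tool:
  moves: "0.002 0.012 0 0 0 0; 0.004 0.024 0 0 0 0; 0.006 0.036 0 0 0 0; 0.0075 0.046 -0.001 0 0 0; 0.0085 0.051 -0.001 0 0 0; 0.0085 0.051 -0.001 0 0 0; 0.0085 0.051 -0.001 0 0 0"

```text
t: 12.42
ee_pos: [413.1, 256.9, 22.8]
orientation: [-1.12, 1.337, -1.337]
ft_force: [0.4, 2.1, -1.0]
width: 49.5
```

```bash
python3 - <<'E'
from h import *
o=ctrl.get_obs(); print(o['t'],o['ee_pos'],o['width'],o['ft_force'])
im=save('wrist','w9.png');T=wristT(o,im);np.save('/tmp/w9T.npy',T)
t=save('top','t9.png');plate_pose(t,(175,290,150,275));s=save('side','s9.png')
P=cloud(im,T)
for r in (110,150,190):
    cc=[c for c in range(240,420) if P[r,c,2]>5 and P[r,c,2]<30]; print('pk',r,cc[0],cc[-1],P[r,cc[0]].round(1),P[r,cc[-1]].round(1))
E
```

```text
12.425 [413.07555391 256.86929071  22.81272758] 49.45177976834793 [ 0.44530602  2.0767041  -1.00853571]
size [153.8 223.1] centre top [457.1 371.2  82.2] yaw -12.25 n [0.0197 0.1005 0.9947] B [[331.9, 320.1, 89.8], [549.9, 272.8, 90.3], [582.3, 422.3, 74.6], [364.4, 469.6, 74.1]]
origin [455.9 364.9  19.5] foot [419.8 316.7  25.1] toe x ref (45,-87) [481.5 270.7  28.5] edge mid [441.3 298.3  89.9]Traceback (most recent call last):
  File "<stdin>", line 7, in <module>
IndexError: list index out of range
```

View pics/w9.png

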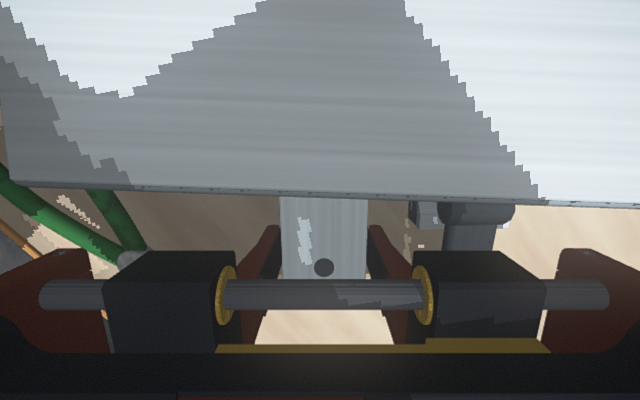

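The packer is in: x offset about -1 to -3 mm, y about +33 mm. I'll nudge it 4 mm further, set it down, release and lift away.

>>> servo_tool:
  moves: "0.0005 0.002 0 0 0 0; 0.0007 0.004 0 0 0 0; 0.0007 0.004 -0.001 0 0 0; 0.0007 0.004 -0.001 0 0 0"

```text
t: 13.08
ee_pos: [413.2, 260.5, 22.3]
orientation: [-1.122, 1.337, -1.337]
ft_force: [-2.0, -2.8, 10.4]
width: 49.5
```

>>> servo_tool:
  moves: "0 0 0 0 0 0; 0 0 0 0 0 0; 0 0 0 0 0 0; 0 0 0 0 0 0"
  hand: 85

```text
t: 13.58
ee_pos: [413.4, 260.6, 21.5]
orientation: [-1.122, 1.337, -1.337]
ft_force: [-0.4, -0.2, 0.8]
width: 58.4
```

>>> servo_tool:
  moves: "0 0 0.01 0 0 0; -0.002 -0.01 0.03 0 0 0; -0.008 -0.04 0.06 0 0 0; -0.015 -0.08 0.09 0 0 0; -0.015 -0.095 0.12 0 0 0; -0.015 -0.095 0.12 0 0 0"

```text
t: 14.32
ee_pos: [399.7, 165.3, 143.9]
orientation: [-1.116, 1.336, -1.338]
ft_force: [0.1, -0.1, -0.4]
width: 58.3
```

```bash
python3 - <<'E'
from h import *
o=ctrl.get_obs(); print(o['t'],o['ee_pos'],o['width'],o['ft_force'])
im=save('wrist','w10.png');T=wristT(o,im);np.save('/tmp/w10T.npy',T);P=cloud(im,T)
for r in range(30,120,6):
    cc=[c for c in range(240,420) if P[r,c,2]>6 and P[r,c,2]<20]; 
    if cc: print('pk',r,cc[0],cc[-1],P[r,cc[0]].round(1),P[r,cc[-1]].round(1))
np.set_printoptions(suppress=True,linewidth=220)
E
```

```text
14.325 [399.7003734  165.34698044 143.86460734] 58.32174614491367 [ 0.09976445 -0.13895744 -0.42251566]
pk 30 290 347 [399.  316.2  12.1] [447.5 307.7  11.5]
pk 36 290 347 [398.  312.   10.8] [446.8 303.1  11.7]
pk 42 291 378 [397.9 307.1  11.2] [471.1 292.   19.1]
pk 48 291 377 [397.  302.2  12. ] [470.3 288.2  15.8]
pk 54 291 377 [396.  297.4  12.4] [469.8 283.6  15.4]
pk 60 291 388 [395.  292.8  12. ] [477.8 276.6  19. ]
pk 66 291 377 [394.1 287.8  12.9] [468.3 273.9  16.4]
pk 72 292 377 [393.9 283.1  11.7] [467.2 268.7  18.9]
pk 78 292 377 [392.8 278.4  10.7] [466.8 264.1  17.5]
pk 84 292 346 [391.9 273.1  12.5] [439.7 264.6  12.8]
pk 90 292 346 [390.8 268.3  11.8] [438.9 259.6  12.1]
pk 96 292 346 [389.8 263.3  11.7] [438.1 254.5  13. ]
pk 102 292 346 [388.6 258.3  10.9] [437.3 249.4  12.4]
pk 108 293 346 [388.6 252.8  12.6] [436.6 244.4  10.7]
pk 114 293 346 [387.5 247.7  11.6] [435.8 239.1  11.2]
```

View pics/w10.png

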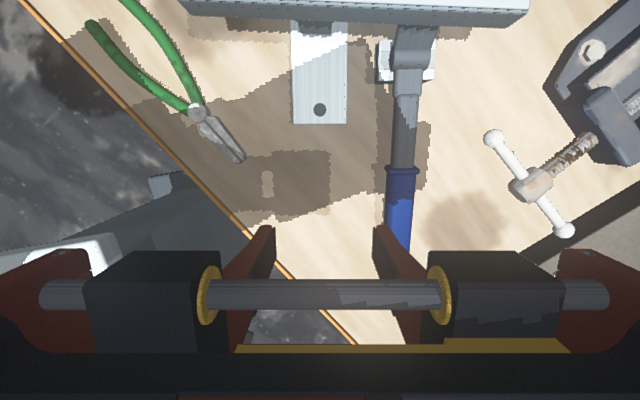

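The foot rests over the packer (foot face (302–332, rows 20–34), packer columns 291–347). Quantifying that, plus the bar's line for the grip.

```bash
python3 - <<'E'
from h import *
np.set_printoptions(suppress=True,linewidth=220)
im=load('w10.png');T=np.load('/tmp/w10T.npy');P=cloud(im,T)
print('end',[P[r,320].round(0).tolist() for r in range(118,130,2)])
for r in (22,26,30,32,34): print(r,[(c,*P[r,c].round(0).astype(int).tolist()) for c in range(296,342,4)])
pts=[]
for r in range(80,250,10):
    cc=[c for c in range(376,432) if P[r,c,2]>17 and P[r,c,2]<60]
    if len(cc)>8: mid=(P[r,cc[0]]+P[r,cc[-1]])/2;print('bar',r,cc[0],cc[-1],mid.round(1),np.linalg.norm((P[r,cc[0]]-P[r,cc[-1]])[:2]).round(1))
E
```

```text
end [[411.0, 240.0, 11.0], [411.0, 238.0, 12.0], [411.0, 236.0, 14.0], [412.0, 231.0, 287.0], [410.0, 233.0, 0.0], [410.0, 231.0, -1.0]]
22 [(296, 405, 321, 13), (300, 409, 309, 48), (304, 412, 306, 54), (308, 415, 305, 57), (312, 418, 304, 57), (316, 421, 305, 55), (320, 423, 304, 56), (324, 426, 303, 56), (328, 429, 303, 56), (332, 432, 302, 56), (336, 439, 315, 12), (340, 443, 315, 11)]
26 [(296, 405, 318, 12), (300, 409, 308, 41), (304, 412, 308, 42), (308, 415, 308, 41), (312, 418, 306, 43), (316, 421, 306, 43), (320, 424, 305, 42), (324, 427, 305, 43), (328, 430, 304, 43), (332, 435, 313, 13), (336, 439, 312, 12), (340, 442, 312, 12)]
30 [(296, 404, 316, 11), (300, 408, 308, 33), (304, 411, 307, 34), (308, 414, 307, 34), (312, 417, 306, 36), (316, 420, 305, 36), (320, 423, 305, 36), (324, 426, 304, 36), (328, 430, 304, 36), (332, 435, 310, 13), (336, 438, 309, 11), (340, 442, 309, 12)]
32 [(296, 404, 314, 12), (300, 407, 308, 29), (304, 411, 307, 31), (308, 414, 306, 31), (312, 417, 305, 33), (316, 420, 305, 31), (320, 423, 304, 32), (324, 426, 304, 33), (328, 430, 303, 33), (3
[... 311 characters left out ...]
 13)]
bar 80 377 430 [489.5 258.3  18. ] 46.7
bar 90 392 421 [487.7 248.8  29.5] 23.1
bar 100 394 418 [486.3 240.8  30. ] 19.2
bar 110 393 417 [484.6 232.9  29.8] 18.9
bar 120 393 416 [483.4 224.7  29.2] 18.1
bar 130 392 416 [483.2 216.1  25.2] 19.6
bar 140 391 415 [481.4 207.5  25. ] 19.9
bar 150 391 414 [479.8 198.8  25.4] 18.4
bar 160 390 413 [478.4 189.7  23.8] 19.0
bar 170 385 419 [477.3 180.7  24.9] 27.8
bar 180 386 415 [475.7 171.1  22.8] 25.6
bar 190 386 414 [474.1 161.7  23.2] 25.1
bar 200 386 413 [472.4 152.1  23.4] 24.1
bar 210 385 412 [470.6 141.9  22.1] 24.3
bar 220 385 411 [468.9 132.1  22.6] 23.9
bar 230 391 410 [469.9 122.1  24.5] 18.8
bar 240 398 409 [471.8 110.9  24. ] 11.4
```

```bash
python3 - <<'E'
from h import *
im=load('w10.png');T=np.load('/tmp/w10T.npy');P=cloud(im,T)
for u,v in [(494,138),(510,160),(530,185),(560,225),(600,110),(590,45)]: print(u,v,P[v-2:v+3,u-2:u+3].reshape(-1,3).max(0).round(0))
o=ctrl.get_obs();print(R.from_rotvec(o['orientation']).as_matrix()[:,2])
E
```

```text
494 138 [553. 199.  46.]
510 160 [568. 231. 287.]
530 185 [581. 154.  49.]
560 225 [613. 110.  42.]
600 110 [630. 208.  56.]
590 45 [649. 260.  28.]
[ 0.98456581 -0.1749937   0.00271594]
```

>>> servo_tool:
  moves: "0.03 -0.018 -0.01 0 0 1; 0.06 -0.036 -0.02 0 0 1; 0.068 -0.040 -0.045 0 0 1; 0.068 -0.040 -0.075 0 0 1; 0.068 -0.040 -0.09 0 0 1; 0.068 -0.040 -0.09 0 0 1"

```text
t: 15.12
ee_pos: [465.3, 125.8, 50.3]
orientation: [-1.134, 1.326, -1.323]
ft_force: [0.3, 0.4, -0.6]
width: 58.4
```

```bash
python3 - <<'E'
from h import *
o=ctrl.get_obs(); print(o['t'],o['ee_pos'],o['width'],o['ft_force'])
im=save('wrist','w11.png');T=wristT(o,im);P=cloud(im,T)
for r in range(60,230,15):
    z=P[r,280:370,2];cc=280+np.nonzero((z>17)&(z<60))[0]
    if len(cc)>8: mid=(P[r,cc[0]]+P[r,cc[-1]])/2;print('bar',r,cc[0],cc[-1],mid.round(1),P[r,(cc[0]+cc[-1])//2].round(1))
E
```

```text
15.125 [465.25986267 125.80744562  50.26575751] 58.43021354893538 [ 0.34207731  0.4470285  -0.56555414]
bar 60 310 347 [484.6 225.   29.7] [484.2 224.6  32. ]
bar 75 310 346 [483.2 217.9  29.1] [483.1 217.3  33.1]
bar 90 310 346 [482.  210.6  28.2] [482.  210.3  31.1]
bar 105 311 346 [481.2 202.9  28.3] [480.8 202.8  31.3]
bar 120 311 345 [479.7 195.2  27. ] [479.7 195.1  30.1]
bar 135 311 345 [478.4 187.   26.1] [478.4 187.1  29.7]
bar 150 304 353 [477.4 179.1  31.7] [477.2 179.2  32.4]
bar 165 307 350 [476.2 169.9  25.2] [475.9 170.6  30.3]
bar 180 307 349 [474.5 161.   24.7] [474.5 162.   30.2]
bar 195 307 349 [473.  151.3  22.4] [473.1 152.8  28.7]
bar 210 308 348 [471.5 142.   23.1] [471.7 143.3  27.4]
bar 225 308 348 [470.  131.7  21.3] [470.2 133.5  26.5]
```

View pics/w11.png

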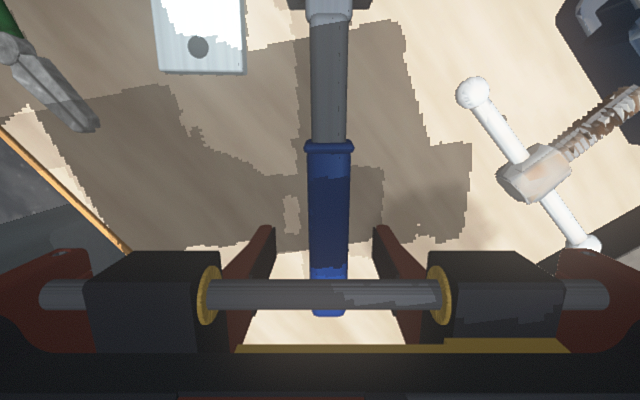

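The bar (columns 308–348, centre 328) lies between the fingers (265/385). I'll shift +3.5 mm in x, lower and close.

>>> servo_tool:
  moves: "0.0035 0 -0.01 0 0 0; 0.0035 0 -0.02 0 0 0; 0.0035 0 -0.028 0 0 0; 0.0035 0 -0.028 0 0 0; 0.0035 0 -0.028 0 0 0"

```text
t: 15.8
ee_pos: [469.9, 125.6, 23.7]
orientation: [-1.131, 1.324, -1.324]
ft_force: [-0.4, 0.6, -0.5]
width: 58.8
```

>>> servo_tool:
  moves: "0 0 0 0 0 0; 0 0 0 0 0 0; 0 0 0 0 0 0; 0 0 0 0 0 0; 0 0 0 0 0 0; 0 0 0 0 0 0; 0 0 0 0 0 0"
  hand: 255

```text
t: 16.68
ee_pos: [469.5, 125.6, 23.7]
orientation: [-1.131, 1.324, -1.324]
ft_force: [-3.6, 1.5, 4.8]
width: 25.7
```

Gripped the bar (width 25.7 mm). Now I'll ease it up about the heel, the first 20°.

>>> servo_tool:
  moves: "0 0 0.0065 -2.5 0.4 0; 0 0 0.013 -4.95 0.75 0; 0 0.0005 0.0195 -7.4 1.1 0; 0 0.001 0.026 -9.9 1.5 0; 0.0003 0.0022 0.0324 -12.4 1.9 0; 0.0005 0.0035 0.0387 -14.8 2.25 0; 0.0007 0.005 0.045 -17.3 2.6 0; 0.001 0.0068 0.0513 -19.8 3.0 0"

```text
t: 17.68
ee_pos: [470.9, 132.5, 74.9]
orientation: [-1.406, 1.158, -1.574]
ft_force: [-2.0, 0.2, -0.9]
width: 25.8
```

```bash
python3 - <<'E'
from h import *
o=ctrl.get_obs(); print(o['t'],o['ee_pos'],o['width'],o['ft_force'],o['moment'])
im=save('wrist','w12.png');T=wristT(o,im);t=save('top','t12.png')
try: plate_pose(t,(175,290,150,275))
except Exception as e: print(e)
E
```

```text
17.675 [470.90316651 132.52874934  74.86118363] 25.754549204242657 [-2.03554267  0.20969832 -0.9430472 ] [0.44209116 0.20402304 0.10962117]
size [105.4 218.3] centre top [464.3 392.7  76.1] yaw -10.55 n [0.0023 0.0201 0.9998] B [[347.4, 360.9, 77.0], [561.9, 320.9, 77.3], [581.2, 424.5, 75.2], [366.6, 464.4, 74.9]]
origin [464.1 391.4  13.1] foot [429.5 341.9  14.2] toe x ref (45,-87) [492.5 297.6  14.9] edge mid [450.6 318.9  77.6]
```

View pics/w12.png

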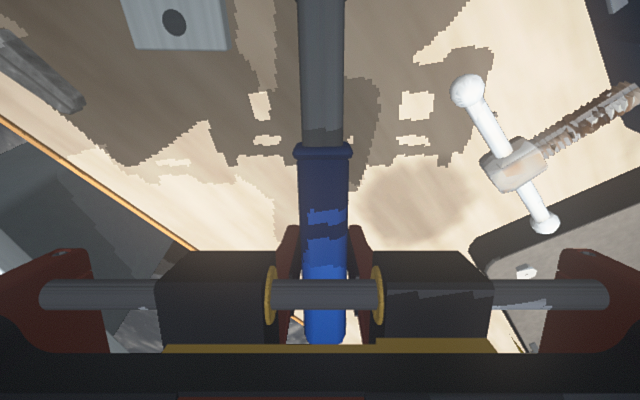

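View pics/t12.png

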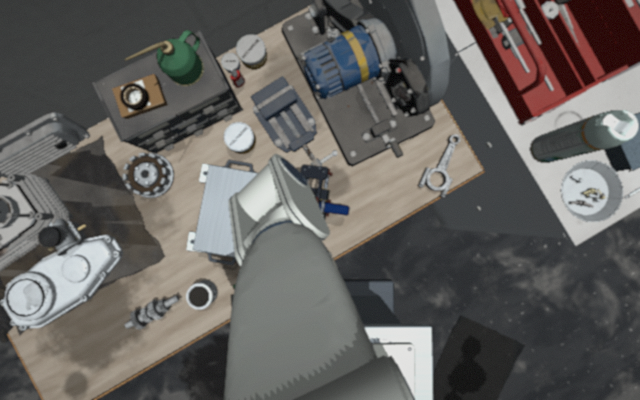

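Almost level already (tilt ~0.02). Continuing to about 32°.

>>> servo_tool:
  moves: "0.0003 0.0021 0.006 -2.5 0.4 0; 0.0007 0.0044 0.0121 -4.95 0.75 0; 0.0011 0.007 0.018 -7.4 1.1 0; 0.0015 0.0098 0.0239 -9.9 1.5 0; 0.0019 0.0123 0.0285 -11.9 1.8 0; 0.0019 0.0123 0.0285 -11.9 1.8 0"

```text
t: 18.52
ee_pos: [472.5, 144.7, 102.6]
orientation: [-1.568, 1.037, -1.715]
ft_force: [-1.2, -1.0, -3.7]
width: 26.1
```

```bash
python3 - <<'E'
from h import *
o=ctrl.get_obs(); print(o['t'],o['ee_pos'],o['width'],o['ft_force'],o['moment'])
im=save('wrist','w13.png');T=wristT(o,im);t=save('top','t13.png');s=save('side','s13.png')
cv2.imwrite('pics/s13z.png',cv2.resize(s['pixels'][150:310,230:400][:,:,::-1],None,fx=4,fy=3.7,interpolation=cv2.INTER_CUBIC))
try: plate_pose(t,(175,290,150,275))
except Exception as e: print(e)
E
```

```text
18.525 [472.52408976 144.71448503 102.63645429] 26.135080813861038 [-1.20803467 -1.02723724 -3.73326252] [0.61466725 0.12365142 0.06528615]
attempt to get argmax of an empty sequence
```

View pics/w13.png

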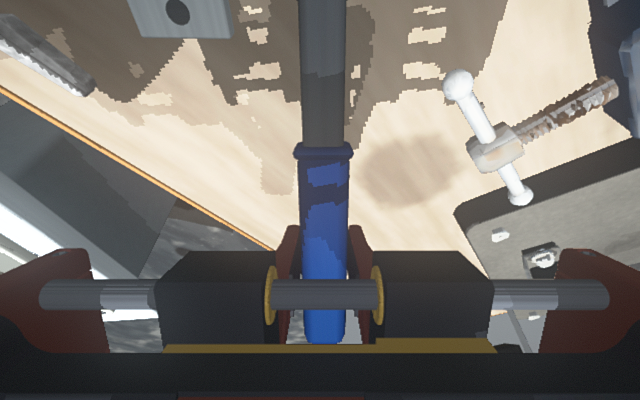

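View pics/s13z.png

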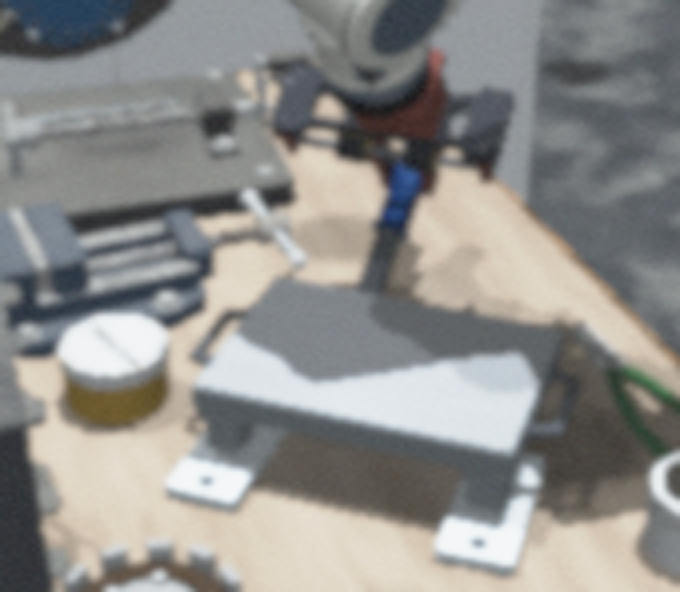

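The bar's weight now hangs in the gripper (Fz -3.7). I'll raise it 7° more to free the toe, then check the bar's angle.

>>> servo_tool:
  moves: "0.0005 0.0033 0.0052 -2.3 0.35 0; 0.001 0.0066 0.0103 -4.6 0.7 0; 0.0015 0.0098 0.0152 -6.9 1.05 0; 0.0015 0.0098 0.0152 -6.9 1.05 0"

```text
t: 19.18
ee_pos: [474.3, 154.4, 118.4]
orientation: [-1.661, 0.957, -1.797]
ft_force: [-0.2, -3.2, -2.0]
width: 25.8
```

```bash
cat > barm.py <<'E'
from h import *
import sys
def bar(tag):
    o=ctrl.get_obs(); print(o['t'],o['ee_pos'].round(1),o['width'].round(1),o['ft_force'].round(1),o['moment'].round(2))
    im=save('wrist',tag+'.png');T=wristT(o,im);P=cloud(im,T);S=[]
    for r in range(4,140,6):
        d=im['depth'][r,280:370].astype(float)
        c=np.arange(280,370);z=P[r,280:370,2];m=(z>25)&(d>0)
        cc=c[m]
        if len(cc)>12:
            q=P[r,cc[3:-3]];S.append(np.median(q,0))
    S=np.array(S);print(S[::4].round(1))
    mu=S.mean(0);v=np.linalg.svd(S-mu)[2][0];v*=np.sign(v[2]);print('dir',v.round(3),'elev',np.degrees(np.arcsin(v[2])).round(1))
    ty=R.from_rotvec(o['orientation']).as_matrix()[:,1];print('tool tilt',np.degrees(np.arccos(-ty[2])).round(1))
E
python3 -c "
from barm import *
bar('w14')"
```

```text
Traceback (most recent call last):
  File "barm.py", line 4, in bar
    o=ctrl.get_obs(); print(o['t'],o['ee_pos'].round(1),o['width'].round(1),o['ft_force'].round(1),o['moment'].round(2))
                                                        ^^^^^^^^^^^^^^^^
AttributeError: 'float' object has no attribute 'round'
```

```bash
sed -i "s/o\['width'\].round(1)/round(o['width'],1)/" barm.py
python3 -c "
from barm import *
bar('w14')"
```

```text
19.175 [474.3 154.4 118.4] 25.8 [-0.2 -3.2 -2. ] [ 0.53 -0.01  0.04]
[[490.1 250.   55.2]
 [488.7 242.9  59.6]
 [487.8 235.7  64.5]
 [486.3 227.9  69.4]
 [485.2 219.9  74.5]
 [484.1 210.7  80.2]]
dir [-0.129 -0.832  0.539] elev 32.6
tool tilt 39.0
```

View pics/w14.png

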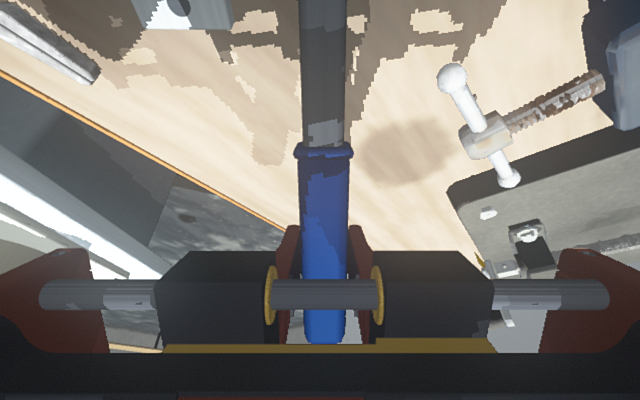

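Bar at about 33–34°, heel still in the groove at (493,274.5). I'll check the bench edge and the room to lay the bar down.

```bash
python3 - <<'E'
from h import *
im=load('w6.png');T=np.load('/tmp/w6T.npy');P=cloud(im,T)
for u,v in [(140,5),(190,67),(230,115),(262,155),(292,195),(315,225)]: print('edge',[(u+k,P[v,u+k].round(0).tolist()) for k in (0,8,16)])
z=P[:,:,2]; 
for x0 in range(520,680,20):
    print(x0,[int(np.percentile(z[(abs(P[:,:,0]-x0-10)<10)&(abs(P[:,:,1]-y0-10)<10)],98)) if ((abs(P[:,:,0]-x0-10)<10)&(abs(P[:,:,1]-y0-10)<10)).sum()>3 else -99 for y0 in range(-80,140,20)])
E
```

```text
edge [(140, [304.0, 191.0, -0.0]), (148, [315.0, 189.0, 1.0]), (156, [324.0, 189.0, -1.0])]
edge [(190, [351.0, 110.0, 0.0]), (198, [362.0, 109.0, -1.0]), (206, [373.0, 107.0, 1.0])]
edge [(230, [392.0, 42.0, -1.0]), (238, [403.0, 41.0, -1.0]), (246, [415.0, 39.0, -0.0])]
edge [(262, [427.0, -19.0, -0.0]), (270, [439.0, -21.0, 1.0]), (278, [451.0, -22.0, 0.0])]
edge [(292, [462.0, -84.0, -1.0]), (300, [474.0, -86.0, -2.0]), (308, [486.0, -87.0, 0.0])]
edge [(315, [490.0, -136.0, -0.0]), (323, [503.0, -138.0, -1.0]), (331, [515.0, -139.0, -0.0])]
520 [13, 367, 380, 1, 421, 1, 1, 1, 1, 1, 1]
540 [343, 380, 380, 1, 1, 2, 1, 1, 1, 1, 1]
560 [1, 380, 374, 1, 1, 1, 1, 1, 1, 1, 46]
580 [115, 363, 371, 1, 1, 34, 35, 34, 1, 2, 47]
600 [115, 119, 117, 34, 35, 35, 41, 35, 43, 44, 42]
620 [1, 119, 118, 35, 35, 35, 40, 35, 41, 44, 2]
640 [311, 312, 298, 80, 76, 52, 35, 35, 35, 2, 1]
660 [274, 259, 291, 80, 80, 51, 36, 36, 35, 34, 1]
```

The bench edge is at x≈424 for y=-20, so I'll lay the bar about 75 mm outward and 40 mm to +x. First I'll lift the heel out of the groove and draw the bar outward.

>>> servo_tool:
  moves: "0 0 0.003 0 0 0; 0 0 0.006 0 0 0; -0.001 -0.006 0.006 0 0 0; -0.002 -0.014 0.006 0 0 0; -0.003 -0.022 0.006 0 0 0; -0.0045 -0.030 0.007 0 0 0; -0.006 -0.040 0.008 0 0 0; -0.006 -0.040 0.008 0 0 0"

```text
t: 20.23
ee_pos: [468.0, 113.6, 126.9]
orientation: [-1.662, 0.958, -1.798]
ft_force: [-0.1, 0.5, -9.1]
width: 25.6
```

```bash
python3 -c "
from barm import *
bar('w15')
save('side','s15.png');t=save('top','t15.png')
s=np.load('/tmp/s15.png.npy',allow_pickle=True).item()
cv2.imwrite('pics/s15z.png',cv2.resize(s['pixels'][150:310,230:400][:,:,::-1],None,fx=4,fy=3.7,interpolation=cv2.INTER_CUBIC))
"
```

```text
20.225 [468.  113.6 126.9] 25.6 [-0.1  0.5 -9.1] [ 0.9  -0.17  0.01]
[[483.2 203.5  47.3]
 [482.2 196.2  53.7]
 [481.  188.7  60.5]
 [479.4 181.2  67.2]
 [478.4 172.6  74.1]
 [476.7 164.2  81.3]]
dir [-0.124 -0.753  0.647] elev 40.3
tool tilt 39.1
```

View pics/w15.png

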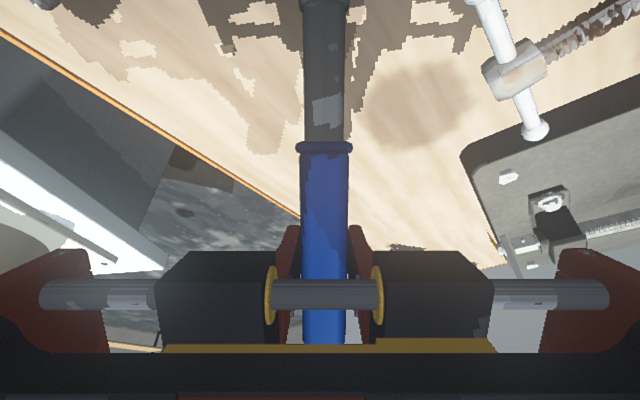

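View pics/s15z.png

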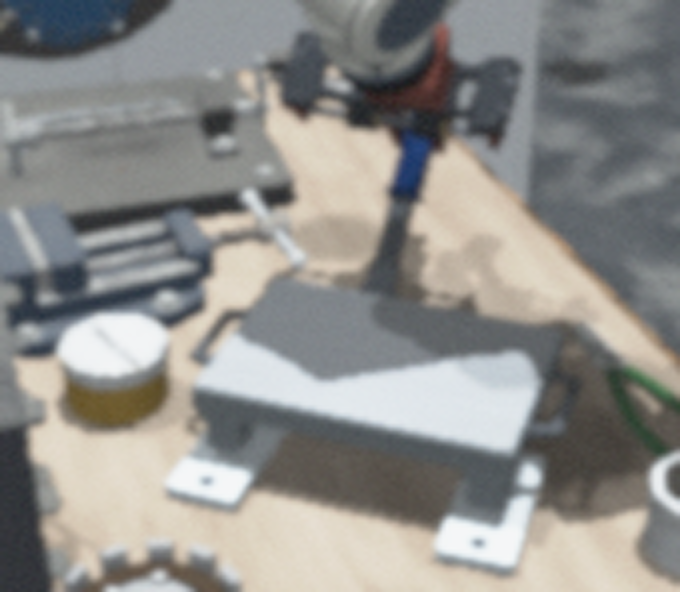

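The bar is clear of the groove, held entirely by the gripper (9.1 N), drooped a bit to 40°. Moving it further out and to +x, slightly raised.

>>> servo_tool:
  moves: "0 -0.006 0.006 0 0 0; 0.005 -0.013 0.012 0 0 0; 0.012 -0.02 0.016 0 0 0; 0.02 -0.027 0.016 0 0 0; 0.028 -0.033 0.016 0 0 0; 0.034 -0.036 0.016 0 0 0; 0.034 -0.036 0.016 0 0 0"

```text
t: 21.25
ee_pos: [502.7, 78.3, 142.5]
orientation: [-1.661, 0.958, -1.798]
ft_force: [-0.5, 0.2, -8.8]
width: 25.8
```

```bash
python3 -c "
from barm import *
bar('w16')
save('side','s16.png');t=save('top','t16.png')
plate_pose(t,(175,290,150,275))
"
```

```text
21.25 [502.7  78.3 142.5] 25.8 [-0.5  0.2 -8.8] [ 0.96 -0.1   0.  ]
[[516.6 157.1  30.1]
 [515.4 150.3  43.1]
 [514.2 142.4  53.1]
 [512.8 134.8  63.6]
 [511.5 126.8  73.8]
 [510.3 119.4  84.4]]
dir [-0.095 -0.576  0.812] elev 54.3
tool tilt 39.0
size [113.5  68. ] centre top [411.6 422.3  75.3] yaw 0.57 n [-0.0028  0.0147  0.9999] B [[354.6, 455.7, 74.7], [355.2, 387.8, 75.7], [468.7, 388.9, 76.0], [468.1, 456.8, 75.0]]
origin [411.8 421.4  12.3] foot [387.4 366.1  13.1] toe x ref (45,-87) [457.7 334.8  13.7] edge mid [412.4 347.3  76.4]
```

View pics/t16.png

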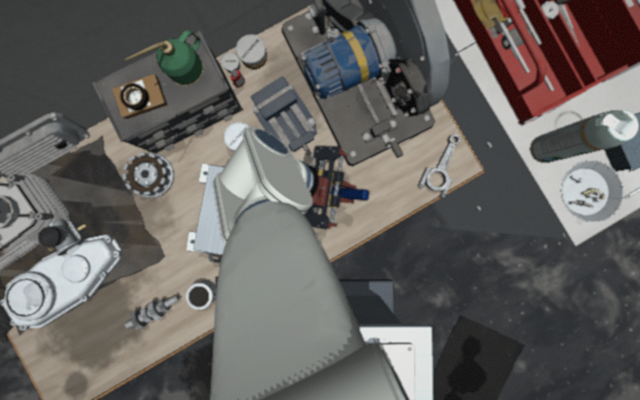

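View pics/w16.png

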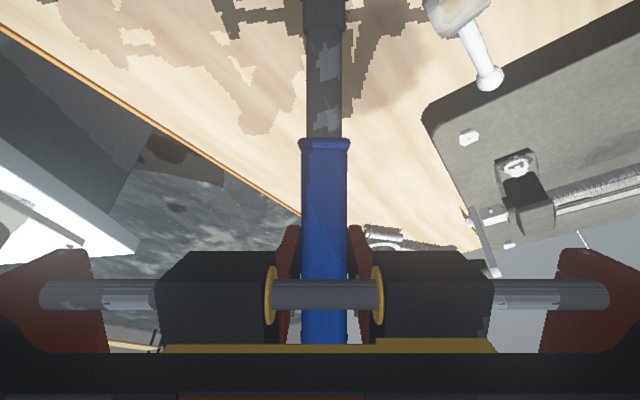

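The bar drooped to 54° with its heel near the bench at y≈168. I'll swing it down about the heel while turning the tool upright.

>>> servo_tool:
  moves: "-0.0014 -0.009 -0.007 3.2 -0.5 0; -0.0027 -0.0178 -0.0155 6.4 -1.0 0; -0.004 -0.0265 -0.0255 10 -1.5 0; -0.0053 -0.0346 -0.036 13.6 -2.1 0; -0.0063 -0.041 -0.047 17.2 -2.6 0; -0.0072 -0.0475 -0.059 20.8 -3.15 0; -0.0072 -0.0475 -0.059 20.8 -3.15 0"

```text
t: 22.28
ee_pos: [494.5, 29.7, 84.1]
orientation: [-1.379, 1.178, -1.55]
ft_force: [-1.0, -4.0, -2.4]
width: 25.8
```

```bash
python3 -c "
from barm import *
bar('w17')
save('side','s17.png')
"
```

```text
22.275 [494.5  29.7  84.1] 25.8 [-1.  -4.  -2.4] [-0.1   0.03  0.05]
[[512.9 142.4  25.5]
 [511.7 132.4  32.6]
 [510.4 122.2  37.4]
 [508.7 111.9  42.2]
 [507.  101.4  47. ]
 [505.2  90.6  52.5]]
dir [-0.137 -0.887  0.441] elev 26.2
tool tilt 18.1
```

View pics/w17.png

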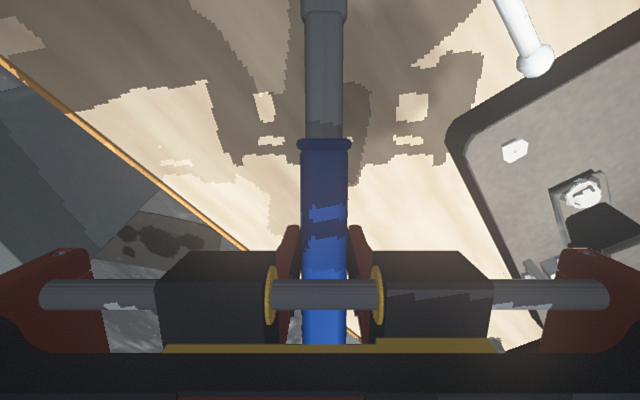

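>>> servo_tool:
  moves: "-0.0007 -0.005 -0.012 3.4 -0.5 0; -0.0013 -0.009 -0.024 6.9 -1.0 0; -0.0017 -0.0115 -0.037 10.6 -1.6 0; -0.002 -0.0133 -0.049 14.2 -2.15 0; -0.0021 -0.0138 -0.057 17.0 -2.6 0; -0.0021 -0.0138 -0.060 17.8 -2.7 0; -0.0021 -0.0138 -0.060 17.8 -2.7 0"

```text
t: 23.25
ee_pos: [493.1, 17.4, 23.7]
orientation: [-1.132, 1.324, -1.324]
ft_force: [-0.9, -3.5, -4.6]
width: 25.5
```

```bash
python3 -c "
from barm import *
bar('w18')
"
```

```text
23.25 [493.1  17.4  23.7] 25.5 [-0.9 -3.5 -4.6] [-0.22  0.    0.03]
[]barm.py:13: RuntimeWarning: Mean of empty slice.
  mu=S.mean(0);v=np.linalg.svd(S-mu)[2][0];v*=np.sign(v[2]);print('dir',v.round(3),'elev',np.degrees(np.arcsin(v[2])).round(1))
  ret = ret.dtype.type(ret / rcount)
Traceback (most recent call last):
  File "barm.py", line 13, in bar
    mu=S.mean(0);v=np.linalg.svd(S-mu)[2][0];v*=np.sign(v[2]);print('dir',v.round(3),'elev',np.degrees(np.arcsin(v[2])).round(1))
                   ~~~~~~~~~~~~~^^^^^^
numpy.linalg.LinAlgError: 1-dimensional array given. Array must be at least two-dimensional
```

The bar is low and level. Lowering the last millimetres, then releasing.

>>> servo_tool:
  moves: "0 0 -0.001 0 0 0; 0 0 -0.0025 0 0 0; 0 0 -0.0025 0 0 0"

```text
t: 23.68
ee_pos: [493.1, 17.5, 21.2]
orientation: [-1.131, 1.324, -1.324]
ft_force: [-0.0, -0.9, -3.7]
width: 25.4
```

>>> servo_tool:
  moves: "0 0 0 0 0 0; 0 0 0 0 0 0; 0 0 0 0 0 0; 0 0 0 0 0 0; 0 0 0 0 0 0"
  hand: 85

```text
t: 24.3
ee_pos: [493.1, 17.2, 21.2]
orientation: [-1.131, 1.324, -1.324]
ft_force: [0.3, 0.3, 0.7]
width: 58.7
```

>>> servo_tool:
  moves: "0 0 0.02 0 0 0; 0 0 0.06 0 0 0; 0 -0.02 0.11 0 0 0; 0 -0.07 0.17 0 0 0; -0.03 -0.13 0.22 0 0 0; -0.07 -0.19 0.25 0 0 0; -0.10 -0.25 0.28 0 0 0; -0.10 -0.25 0.28 0 0 0"

```text
t: 25.3
ee_pos: [391.8, -234.1, 302.3]
orientation: [-1.131, 1.323, -1.325]
ft_force: [0.1, -0.6, 0.8]
width: 58.3
```

```bash
python3 - <<'E'
from h import *
o=ctrl.get_obs(); print(o['t'],o['ee_pos'],o['width'],o['ft_force'])
t=save('top','t19.png');s=save('side','s19.png');w=save('wrist','w19.png')
cv2.imwrite('pics/t19z.png',cv2.resize(t['pixels'][130:290,170:470][:,:,::-1],None,fx=2.6,fy=2.6,interpolation=cv2.INTER_CUBIC))
cv2.imwrite('pics/s19z.png',cv2.resize(s['pixels'][150:310,230:400][:,:,::-1],None,fx=4,fy=3.7,interpolation=cv2.INTER_CUBIC))
plate_pose(t,(175,290,150,275))
E
```

```text
25.3 [ 391.83243921 -234.10460901  302.31795859] 58.30343035595947 [ 0.05555869 -0.57085883  0.76775838]
size [151.8 223.4] centre top [458.8 368.5  75.5] yaw -10.0 n [-1.e-04  5.e-04  1.e+00] B [[335.6, 313.1, 75.5], [555.6, 274.3, 75.6], [582.0, 423.8, 75.5], [361.9, 462.6, 75.5]]
origin [458.8 368.4  12.5] foot [424.6 318.6  12.5] toe x ref (45,-87) [488.  274.9  12.6] edge mid [445.7 294.6  75.5]
```

View pics/t19z.png

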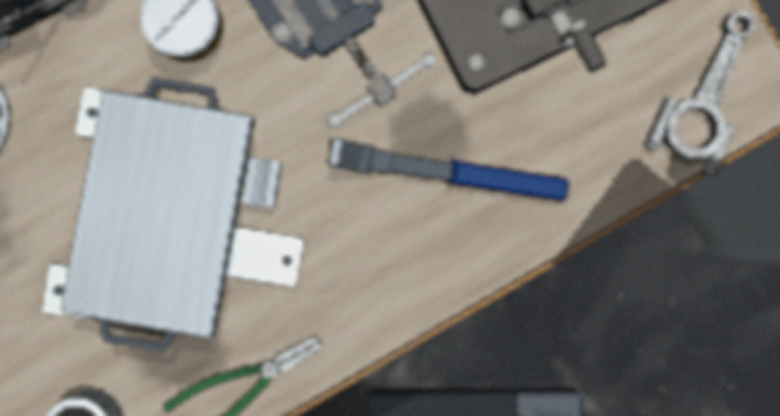

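View pics/s19z.png

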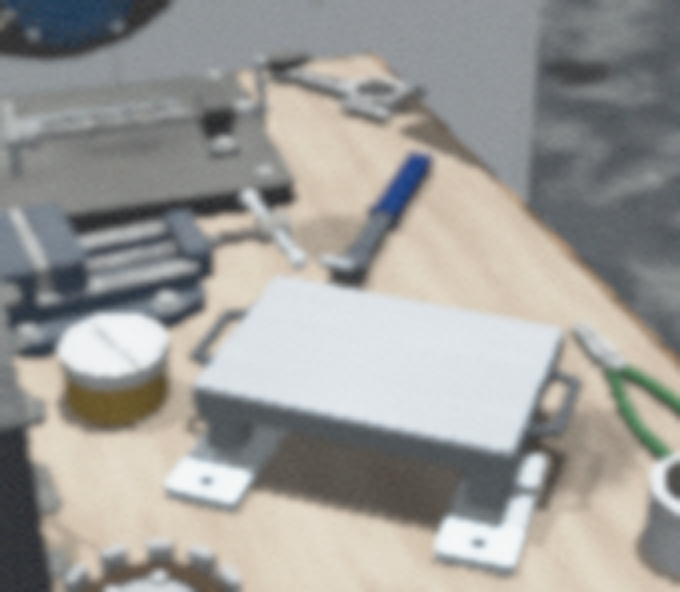

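The plate is level (normal vertical to 0.0005, top at 75.5 mm = 63 + 12.5), and the bar lies flat on the bench well away from it. Last check: packer against foot, and bar height.

```bash
python3 - <<'E'
from h import *
im=load('t19.png');P=cloud(im);hsv=cv2.cvtColor(im['pixels'],cv2.COLOR_RGB2HSV)
f=200/np.tan(np.radians(im['vertical_fov'])/2);Rm=R.from_rotvec(im['attitude']).as_matrix()
m=((hsv[:,:,1]<45)&(hsv[:,:,2]>190)&(P[:,:,2]<25)).astype(np.uint8);m[:215]=0;m[245:]=0;m[:,:256]=0;m[:,292:]=0
n,l,s,c=cv2.connectedComponentsWithStats(m);k=1+np.argmax(s[1:,4])
vv,uu=np.nonzero(l==k);d=np.stack([(uu-im['cx'])/f,-(vv-im['cy'])/f,-np.ones(len(uu))],-1)@Rm.T
Q=im['xyz']+d*((12-im['xyz'][2])/d[:,2])[:,None];r=rect(Q,None,'packer visible')
b=cv2.boxPoints(r);i=np.argsort(b[:,1])[:2];end=b[i].mean(0)
i2=np.argsort(b[:,1])[2:];top=b[i2].mean(0);v=(top-end)/np.linalg.norm(top-end);print('end',end,'dir',v)
ctr=end+55*v;foot=np.array([424.6,319.2]);q=foot-ctr;print('foot in packer: y',q@v,'x',q@np.array([v[1],-v[0]]))
mb=(hsv[:,:,0]>100)&(hsv[:,:,0]<130)&(hsv[:,:,1]>120);mb[:180]=0;mb[220:]=0;mb[:,:330]=0;mb[:,:][:,400:]=0
print('grip z',np.median(P[mb],0)); print('heel/toe', [P[v,u].round(0).tolist() for u,v in ((299,188),(303,189),(310,190))])
for nm in ('top0.png','t19.png'):
    i=load(nm);Pp=cloud(i); z=Pp[:,:,2]; mm=(z>4)&(z<40);mm[:130]=0;mm[200:]=0;mm[:,:424]=0;mm[:,465:]=0; print(nm,'rod',Pp[mm].mean(0).round(1),mm.sum())
E
```

```text
packer visible 468 rect [414.3 271. ] [70.9 48.9] 80.4 corners [[384.0, 240.0], [432.0, 232.0], [444.0, 302.0], [396.0, 310.0]] zmed 12.0
end [408.39774 236.03505] dir [0.1674889 0.985874 ]
foot in packer: y 29.703860434142545 x 2.044190604202983
grip z [492.28344959  20.90554995  20.49803728]
heel/toe [[521.0, 197.0, 41.0], [519.0, 187.0, 31.0], [517.0, 168.0, 21.0]]
top0.png rod [ 578.3 -190.5   15.4] 751
t19.png rod [ 579.8 -190.3   15.6] 740
```

```bash
python3 -c "
from workcell import ctrl
print(ctrl.close_job())"
```

```text
the job is handed in; nothing more can be done
None
```

I handed the job in at about t = 25 s: the plate stands level on its three packers and the bar lies on the bench. No verdict was reported.

**What I did:**
- I pressed the bar down to the bench stop with closed fingers, and it stayed down on its own.
- I slid the packer under the raised front foot.
- I gripped the bar and eased it up until the plate came down.
- I lifted the heel out of the groove, drew the bar clear and laid it flat on the bench.

**Last checks, all from the camera images:**

| Check | Measured | Allowed |
|---|---|---|
| Plate tilt | under about 0.001 rad, top at 75.5 mm | 0.02 rad |
| Foot on packer, across | +2 mm | ±12 mm |
| Foot on packer, along | +30 mm | ±42 mm |
| Bar height (top of grip) | about 20 mm | 60 mm |
| Bar toe | roughly 80 mm outside the plate's edge | at least 10 mm |

The con rod's measured position changed by less than 2 mm. I did not measure the grease tin, but it looks unmoved in the pictures.

**What did not go as planned or could not be checked:**
- **Plate turn:** the plate turned about 3.5° while raised and came back to about 1.3° from its first heading once lowered.
- **Bar slip:** the bar slipped from 33° to 54° in the fingers while I drew it out. It touched nothing judged.
- **V-block:** it may have shifted slightly when the heel came out of the groove; I did not measure it.
- **Packer contact forces:** I could not measure these directly. I infer them from the plate being level at the right height.

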